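# Show a repaired module to the inspection camera and square it in the jig

### The arm

A 7-joint arm with a two-finger parallel gripper is mounted at the origin on the work surface. World frame = base frame: x ahead of the robot, y to its left, z up, the work surface at z = 0. Lengths are in m, angles in degrees, forces in N, time in s.
With the tool pointing down it reaches from about 0.425 to 0.975 m from the base axis. Payload 16.7 kg.
Tool frame: the origin (TCP) lies at the very end of the fingers, on their centre line; the grasp point (between the pads) lies 19 mm behind it (robot.hold_point_z is the z of the grasp point in the tool frame, in m); z points along the fingers, y is the line along which they close (so a half turn about z gives the same grasp; the last joint's range is limited). The gripper opens to 85 mm and grips with 20 to 120 N. Pads are 22 mm wide; open, the fingers measure 114 mm over their backs; the gripper's body (76 mm by 85 mm) begins 54 mm behind the grasp point. The pads swing forward as they close: fully open they stand 13 mm farther back than shut.
Start: joints at [66.893, 24.414, 4.234, 92.017, -1.954, 63.644, -3.845], TCP at [0.169, -0.653, 0.2] pointing down, gripper open.
Joint ranges: [-163.25, 163.25], [-28.42, 122.38], [-70.27, 78.77], [12.13, 141.07], [-58.53, 238.53], [9.26, 117.41], [-156.51, 156.51]. Speed limits (degrees/s): [108.29, 108.29, 136.94, 136.94, 172.46, 172.46, 172.46].

### API

Orientations are given as a 3x3 rotation matrix whose columns are the frame's x, y, z axes.
In Python, from bench import robot gives the robot as it stands.
- The arm moves only by the tool step_arm, never from a script. Its argument "motion" is a list of rows, each a list of 6 numbers: the shift along the tool's x, y, z in units of 100 mm (1.0 is 100 mm), then the turn, a rotation vector about the tool's x, y, z in units of 45 degrees (1.0 is 45 degrees). In form: [[tx, ty, tz, ax, ay, az], ...]. A call has 1 to 5 rows; each row is the pose to reach, as a shift and turn from the pose commanded when the call began, along the tool's axes at that moment; what a row does not reach only later rows make up. A row lasts 1/12 s, in which the tool goes at most 41.7 mm and 7.16 degrees, less where a joint would pass 70% of its speed; a pose out of reach is approached as far as the arm can. A call with a number of a shift or a turn outside -1 to 1 is refused whole. A call with a gripper value outside its range is refused whole. "hand" is the closure, from -1 (fully open) to 1 (shut), set as the call begins (left out, the last holds). The fingers move at their own pace and stop on an object; "force" is the grip in N (left out, the last holds). Time passes only in rows, so rows that repeat a pose let the fingers close. It gives the time, the measured TCP pose, the force, the opening and the grip force at its end, in the units of the state.
- robot.get_obs(): the state, without advancing time (a new reading comes with each control period).
- robot.get_image(name): name is "scene" or "top"; returns (picture, depth): 480x640x3 uint8, red, green, blue; 480x640 float32, m along the optical axis (not along the pixel's ray), 0 where there is no reading.
- robot.camera_info(name): a dict with "camera_matrix" (3x3 intrinsics, pixels), "dist_coeffs" ([k1, k2, p1, p2, k3] as OpenCV has them; the pictures are not rectified), "pose" (4x4, takes a point from camera to world coordinates). Camera axes: x right, y down, z forward; pixel columns grow to the right and rows downward; lengths in m; the calibration is good to about 2 mm. A picture is of the moment at which its call begins. camera_info takes no time and is no camera call.
- robot.finish_job(): hands the job in; it is judged then, once.
Trained networks look in the newest picture that a camera, given by its name, has taken for a name from the list of things; names that differ only in an ending like _2 or _b are one class to them, and where a whole thing is asked for, a point or a joint stands for the part that bears it (a point fixed in the world has none). Each returns a list of dicts, best first, with "conf" (0 to 1); they miss things now and then, are a little off and sometimes report something else, mostly with a low value. They report only what shows in the picture. A call takes as long as a camera call. They do not tell look-alikes from the thing itself.
- robot.spot_in(camera, thing): "box" ([left, top, right, bottom] in pixels, round what is visible of it).
- robot.tip_of(camera, thing): "position" ([row, column] in pixels: a listed point, or the origin of a listed thing).
The state is a dict: "time": time; "joints": joint angles; "qvel": joint speeds; "effort": joint torques, N m; "ee_pos": TCP position; "tool_rot": TCP orientation; "wrist_force": force on the tool from outside, world axes, zero at the start; "torque": the same for the moment, N m; "opening": finger opening in m; "grasp_force": force on a finger pad.
Only numpy, scipy, OpenCV 4.12 (cv2) and the standard library are available. Lean on these libraries where they do the work, as an engineer would, in place of code of your own. Each camera call takes 0.05 s, during which the arm holds its last target. There are 200 camera calls.

### The job

Pick up the grey power module that has the display and hold it still for about a second at the bench camera's focus, 12 cm straight in front of the tilted lens, facing it squarely and upright in its picture: first the side with the round socket, then the display, then the slotted side. Then stand the module upright on the aluminium jig plate and push it square and flush into the corner of the two fences, its plain back against the fence nearest the robot and its socket side against the other, and let go. Do not bump the camera head, and leave everything else on the bench where it stands.

Things in the scene. Friction and masses are not known exactly. Their poses are not given: they have to be found in the camera images.
- module: grey upright box, 45 mm (x) by 60 mm (y), 110 mm tall, about 300 g, standing on the bench; origin at the centre of its underside, z up. The module to check, the only one with a dark display window: the display is on its +x side, a round socket (steel ring, 20 mm) on its +y side, a block of six dark level slots on its -y side, its back (-x) is plain
- display (a point): centre of the module's display side, 40 mm above its underside, 22.5 mm along +x from its axis; axes as the module's
- socket (a point): the round socket, on the module's +y side, 40 mm above its underside, 30 mm from its axis; axes as the module's
- slots (a point): centre of the slots on the module's -y side, 40 mm above its underside, 30 mm from its axis; axes as the module's
- middle (a point): point on the module's axis, 40 mm above its underside; axes as the module's
- camera: fixed inspection camera: white 55 x 56 x 50 mm head with a black lens barrel 36 mm across, held 320 mm above the bench by a post (20 mm thick, 0.38 m tall, 100 mm beyond the lens, on a 110 x 150 mm base). It faces the robot's side, pitched 35 degrees down. Origin at the centre of the lens front; it looks along its own -x; its z is the picture's up
- focus (a point): the point of sharp focus, 120 mm straight in front of the lens, about 250 mm above the bench (nothing is there to see); axes as the camera's
- jig_corner (a point): inner corner of the squaring jig, at the top of its 10 mm thick 170 x 170 mm aluminium plate. Two steel fences, 12 mm thick, stand 30 mm above the plate: the one along the plate's edge nearest the robot runs from this corner along -y (inner face at x = 0), the other runs from it along +x (inner face at y = 0). The free plate spans x 0 to 150 mm, y 0 to -150 mm; z up
- tall_module: grey upright box, 45 mm (x) by 60 mm (y), 130 mm tall; origin at the centre of its underside, z up. A bystander with slots on two sides and no display
- short_module: grey upright box, 45 mm (x) by 60 mm (y), 75 mm tall; origin at the centre of its underside, z up. A bystander with a small steel plate and no display
- solder_reel: bystander: black reel standing on end, 60 mm across, 46 mm tall; origin under its centre
- spray_can: bystander: spray can, 52 mm across, 165 mm tall; origin under its centre
- flux_bottle: bystander: small clear bottle, 38 mm across, 75 mm tall; origin under its centre
- multimeter: bystander: orange multimeter lying flat, 150 (x) x 75 x 42 mm; origin under its centre
- parts_tin: bystander: open steel tin, 90 (x) x 70 x 28 mm; origin under its centre
- screwdriver: bystander: screwdriver lying along its x, about 200 mm long
Mind the look-alikes: they are no part of the job. Leave any turquoise look-alike of the module alone. Leave any purple look-alike of the part that bears jig_corner alone.

How it is judged (in metres and radians):
On the way, in this order (a step that is already met when the one before it is completed fails the run):
1. the socket side, square and upright, is held still at the camera's focus (distance between socket and focus below 0.02 m and angle between the y axis of module and the x axis of camera, either way round below 0.2 rad and angle between the z axis of module and the z axis of camera, either way round below 0.3 rad and x of middle in the frame of camera below -0.12 m and linear speed of module below 0.03 m/s and angular speed of module below 0.2 rad/s), for 0.4 s.
2. then the display side, likewise (distance between display and focus below 0.02 m and angle between the x axis of module and the x axis of camera, either way round below 0.2 rad and angle between the z axis of module and the z axis of camera, either way round below 0.3 rad and x of middle in the frame of camera below -0.12 m and linear speed of module below 0.03 m/s and angular speed of module below 0.2 rad/s), for 0.4 s.
3. then the slotted side, likewise (distance between slots and focus below 0.02 m and angle between the y axis of module and the x axis of camera, either way round below 0.2 rad and angle between the z axis of module and the z axis of camera, either way round below 0.3 rad and x of middle in the frame of camera below -0.12 m and linear speed of module below 0.03 m/s and angular speed of module below 0.2 rad/s), for 0.4 s.
At the end, for the whole second after the job is handed in: the module stands upright on the jig plate (within 3 degrees), at rest, back and socket side each within 3 mm of their fence, square to the fences within 3.4 degrees, display facing away from the fence nearest the robot (x of module in the frame of jig_corner between 0.0185 and 0.0255 m and y of module in the frame of jig_corner between -0.033 and -0.026 m and z of module in the frame of jig_corner between -0.003 and 0.004 m and x of display in the frame of jig_corner above 0.035 m and angle between the x axis of module and the x axis of jig_corner, either way round below 0.06 rad and angle between module's own z axis and vertical below 0.05 rad and linear speed of module below 0.01 m/s); the robot touches nothing.
It fails at once if the camera head is bumped (over 3 N) (contact force between camera and anything else above 3 N).
It fails at once if another loose thing is moved more than 30 mm or tipped (distance of any of tall_module, short_module, solder_reel, spray_can, flux_bottle, multimeter, parts_tin, screwdriver from where it was at the start of the episode above 0.03 m or angle between any of tall_module, short_module, solder_reel, spray_can, flux_bottle, multimeter, parts_tin's own z axis and vertical above 0.5 rad).
It also fails if it takes over 54 s, if anything falls off the work surface, if the arm or the gripper's body presses on something with over 40 N, if the wrist force passes 120 N, or if a joint passes its speed limit or range.

## Working session

There is one attempt and no reset: what is moved stays moved. The work goes in short steps, Python scripts to look and compute and a tool call to move; the robot and the scene stay as the last step left them, time stands still between calls to the robot, and variables do not carry over. Pictures are saved under pics/ and viewed, at most 10 in all, crops included, and the job is handed in when it is done.

Besides the shell and the picture viewer there is one more tool, called after "Request:" as name([rows], argument=value, ...), one row to a line, values as JSON. step_arm: Moves the arm, as the interface text tells. Shifts and turns lie within -1 to 1; 1 stands for 100 mm of shift or 45 degrees of turn. Its arguments: {"type":"object","properties":{"motion":{"type":"array"},"hand":{"type":"number"},"force":{"type":"number"}},"required":["motion"]}

```bash
mkdir -p pics; ls; python3 - <<'E'
from bench import robot
import cv2,numpy as np
o=robot.get_obs();print(o['time'],o['ee_pos'],o['tool_rot'],o['opening'])
for n in('scene','top'):
    i=robot.camera_info(n);print(n,i)
    p,d=robot.get_image(n);cv2.imwrite(f'pics/{n}0.png',p[:,:,::-1]);np.save(n+'d0.npy',d);np.save(n+'p0.npy',p)
for n in('scene','top'):
  for t in('module','camera','jig_corner'):
    print(n,t,robot.spot_in(n,t))
  for t in('module','display','socket','slots','camera','jig_corner'):
    print(n,t,robot.tip_of(n,t))
E
```

```text
pics
0.0 [ 0.16930697 -0.65295375  0.19958129] [[ 9.67975049e-01  2.51046055e-01 -4.27369388e-04]
 [ 2.51046398e-01 -9.67974256e-01  1.24351527e-03]
 [-1.01502962e-04 -1.31098130e-03 -9.99999136e-01]] 0.08518233525954519
scene {'camera_matrix': array([[592.37329484,   0.        , 308.57733136],
       [  0.        , 592.37329484, 240.09045852],
       [  0.        ,   0.        ,   1.        ]]), 'dist_coeffs': array([-0.15649704,  0.        ,  0.        ,  0.        ,  0.        ]), 'pose': array([[ 0.87726217,  0.30872253, -0.36756153,  1.00782002],
       [ 0.48000984, -0.56625572,  0.67003359, -0.98514805],
       [-0.00127936, -0.76422827, -0.64494458,  1.10752032],
       [ 0.        ,  0.        ,  0.        ,  1.        ]])}
top {'camera_matrix': array([[447.44945666,   0.        , 318.29076461],
       [  0.        , 447.44945666, 237.0806754 ],
       [  0.        ,   0.        ,   1.        ]]), 'dist_coeffs': array([-0.05862683,  0.        ,  0.        ,  0.        ,  0.        ]), 'pose': array([[-0.00887343, -0.99023362,  0.13913533,  0.35066969],
       [-0.99983965,  
[... 1478 characters left out ...]
[{'box': [139.6, 314.2, 213.7, 375.3], 'conf': 0.62}]
top module [{'position': [263.4, 425.3], 'conf': 0.64}, {'position': [300.0, 447.6], 'conf': 0.56}]
top display [{'position': [253.0, 429.8], 'conf': 0.67}, {'position': [288.6, 449.3], 'conf': 0.62}]
top socket [{'position': [299.1, 444.1], 'conf': 0.83}, {'position': [257.3, 411.1], 'conf': 0.58}]
top slots [{'position': [264.5, 441.4], 'conf': 0.9}, {'position': [294.2, 460.8], 'conf': 0.73}, {'position': [261.6, 425.1], 'conf': 0.69}, {'position': [260.2, 271.7], 'conf': 0.56}]
top camera [{'position': [114.0, 299.7], 'conf': 0.66}]
top jig_corner [{'position': [264.0, 173.0], 'conf': 0.91}, {'position': [367.5, 150.8], 'conf': 0.62}]
```

View pics/scene0.png

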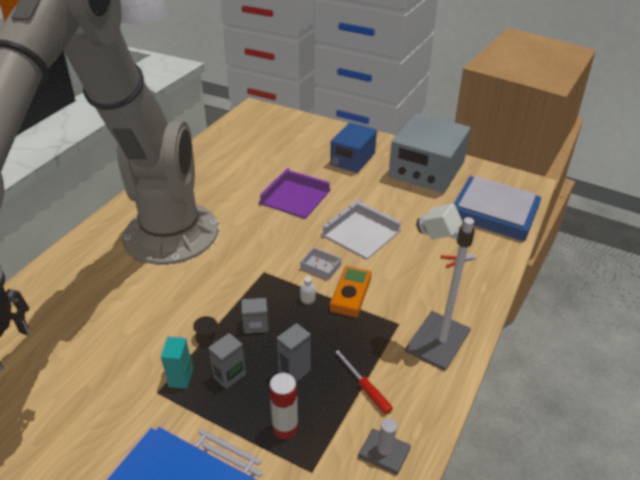

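View pics/top0.png

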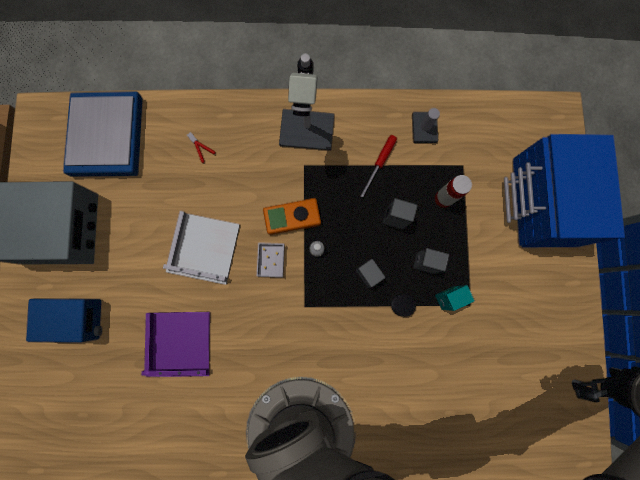

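```bash
python3 - <<'E'
import cv2,numpy as np
a=np.load('scenep0.npy')[:,:,::-1]; c=cv2.resize(a[310:410,140:290],None,fx=5,fy=5,interpolation=cv2.INTER_CUBIC)
cv2.imwrite('pics/crop0.png',c)
E
```

```text
(no output)
```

View pics/crop0.png

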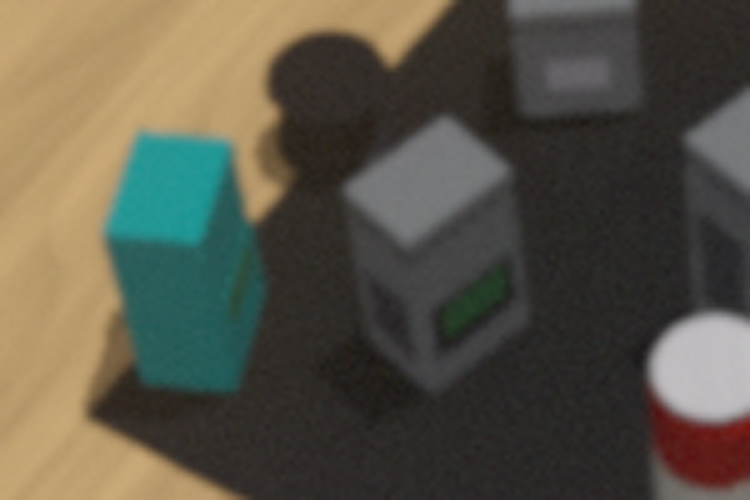

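The scene view shows the grey module with its green display at (230,362), with the slots on its left. The turquoise look-alike is at (177,362), the jig at (362,230), the purple look-alike at (295,192) and the inspection camera at (440,222). In the top view the module is at (433,260), the jig at (203,247) with its corner at the bottom left, and the lens at (302,112). Next I measure with depth.

```bash
cat > h.py <<'E'
import numpy as np,cv2
from bench import robot
def cloud(n,d):
    i=robot.camera_info(n);v,u=np.mgrid[:480,:640]
    r=cv2.undistortPoints(np.stack([u,v],-1).reshape(-1,1,2).astype(float),i['camera_matrix'],i['dist_coeffs']).reshape(480,640,2)
    P=np.dstack([r,np.ones((480,640))])*d[...,None]
    P=P@i['pose'][:3,:3].T+i['pose'][:3,3];P[d==0]=np.nan;return P
def proj(n,X):
    i=robot.camera_info(n);T=np.linalg.inv(i['pose'])
    return cv2.projectPoints(np.float64(X).reshape(-1,1,3),cv2.Rodrigues(T[:3,:3])[0],T[:3,3],i['camera_matrix'],i['dist_coeffs'])[0].reshape(-1,2)
def rect(p):
    c,s,a=cv2.minAreaRect((p[:,:2]*1000).astype(np.float32));return np.round(c,1),np.round(s,1),round(a,1)
E
python3 - <<'E'
from h import *
C={n:cloud(n,np.load(n+'d0.npy')) for n in('scene','top')}
def reg(n,b): 
    l,t,r,bo=b;return C[n][t:bo,l:r].reshape(-1,3)
for n,b in(('scene',(200,325,255,395)),('top',(405,240,460,285))):
    p=reg(n,b);z=p[:,2];q=p[(z>.1)&(z<.12)];print(n,'module top',len(q),np.median(q[:,2]),rect(q))
    f=p[(z>.025)&(z<.095)];print(' sides',len(f),f.mean(0))
for n,b in(('scene',(315,195,410,265)),('top',(155,200,250,290))):
    p=reg(n,b);z=p[:,2];q=p[(z>.033)&(z<.05)];k=p[(z>.004)&(z<.016)]
    print(n,'fence',len(q),np.median(q[:,2]),rect(q),'plate',len(k),np.median(k[:,2]),rect(k))
for n,b in(('scene',(405,195,470,250)),('top',(280,40,330,125))):
    p=reg(n,b);q=p[(p[:,2]>.25)&(p[:,2]<.46)];print(n,'cam',len(q),q.min(0),q.max(0),np.median(q,0))
    np.save('cam_'+n+'.npy',q)
# all tall things
T=C['top'].reshape(-1,3)
for z0,z1 in((.02,.06),(.06,.2)):
  M=((C['top'][...,2]>z0)&(C['top'][...,2]<z1)).astype(np.uint8)
  n,L,S,c=cv2.connectedComponentsWithStats(M)
  for i in range(1,n):
    if S[i,4]>60:
        p=C['top'][L==i];print(z0,c[i].round(),len(p),rect(p),np.percentile(p[:,2],95).round(3))
E
```

```text
scene module top 522 0.1095167487991291 (array([ 451.4, -348.4]), array([61.9, 49.8]), 73.8)
 sides 862 [ 0.43734509 -0.34188706  0.05588787]
top module top 414 0.10966229974077801 (array([ 449.3, -346.4]), array([62. , 43.5]), 74.3)
 sides 160 [ 0.44410041 -0.32801629  0.06222289]
scene fence 386 0.038426652144420426 (array([460.1, 255.3]), array([265.2, 155.9]), 55.5) plate 2240 0.009128185039350756 (array([501.4, 289.5]), array([300.1, 339.5]), 28.2)
top fence 570 0.0392260927797603 (array([494.7, 263.3]), array([169.9, 160. ]), 74.9) plate 3179 0.00931842444954456 (array([506.5, 268. ]), array([259.8, 248.5]), 89.7)
scene cam 1521 [ 0.73582222 -0.04937241  0.30365029] [0.85911539 0.01274453 0.38855786] [ 0.8015191  -0.03223344  0.35732959]
top cam 1314 [ 0.73625301 -0.04664251  0.32109585] [0.85749455 0.01411492 0.38889674] [ 0.78101953 -0.01730932  0.36543988]
0.02 [102. 133.] 5987 (array([822. , 556.4]), array([203.6, 244. ]), 90.0) 0.056
0.02 [425. 130.] 299 (array([ 830.4, -360.6]), array([68.5, 73.2]), 86.9) 0.054
0.02 [386. 150.] 227 (array([ 766.1, -245.7]), array([ 23.4, 
[... 1628 characters left out ...]
] 165 (array([ 677.7, -767.7]), array([54.8, 71.9]), 79.8) 0.2
0.06 [456. 189.] 623 (array([ 629.5, -405. ]), array([50.2, 50.4]), 11.6) 0.167
0.06 [ 43. 222.] 7038 (array([552.1, 669.6]), array([199.8, 228.1]), 0.2) 0.147
0.06 [401. 212.] 589 (array([ 573.2, -266.3]), array([61.4, 47. ]), 72.2) 0.133
0.06 [433. 260.] 514 (array([ 449.4, -346.3]), array([62.3, 43.5]), 74.3) 0.113
0.06 [371. 273.] 415 (array([ 418.2, -188.5]), array([60.5, 46. ]), 34.7) 0.078
0.06 [458. 297.] 563 (array([ 352.8, -406.4]), array([46.2, 62.3]), 23.0) 0.113
0.06 [ 59. 320.] 2785 (array([302.6, 617.2]), array([111. , 154.8]), 0.5) 0.102
0.06 [299. 419.] 972 (array([64.7, -3.3]), array([186. ,  86.4]), 78.9) 0.196
```

```bash
cat > fit.py <<'E'
from h import *
from scipy.optimize import least_squares
C={n:cloud(n,np.load(n+'d0.npy')) for n in('scene','top')}
# jig: L of fence tops
def L(a,p):
    c,s=np.cos(p[2]),np.sin(p[2]);d=a-p[:2];u=d[:,0]*c+d[:,1]*s;v=-d[:,0]*s+d[:,1]*c
    def sd(x0,x1,y0,y1): 
        qx=abs(u-(x0+x1)/2)-(x1-x0)/2;qy=abs(v-(y0+y1)/2)-(y1-y0)/2
        return np.hypot(np.maximum(qx,0),np.maximum(qy,0))+np.minimum(np.maximum(qx,qy),0)
    A=sd(-.012,0,-.15,.012);B=sd(-.012,.15,0,.012)
    return np.minimum(A,B)
for n,b in(('scene',(315,195,410,265)),('top',(155,200,250,290))):
    l,t,r,bo=b;P=C[n][t:bo,l:r].reshape(-1,3);q=P[(P[:,2]>.035)&(P[:,2]<.044)]
    f=lambda p:L(q[:,:2],p)+.006   # pull points to the strips' centre lines
    s=least_squares(f,[.42,.33,-.26],loss='soft_l1',f_scale=.003);print(n,'jig',len(q),s.x[:2],np.degrees(s.x[2]),s.cost)
a=np.radians(35)
def axes(yaw):
    c,s=np.cos(yaw),np.sin(yaw);Z=np.array([[c,-s,0],[s,c,0],[0,0,1]])
    return Z@np.array([[np.cos(a),0,-np.sin(a)],[0,1,0],[np.sin(a),0,np.cos(a)]])
def camf(p,q):
    w=(q-p[:3])@axes(p[3]);
    k=abs(w-[p[4]+.0275,0,0])-[.0275,.028,.025];box=np.linalg.norm(np.maximum(k,0),axis=1)+np.minimum(k.max(1),0)
    r=np.hypot(w[:,1],w[:,2])-.018;h=abs(w[:,0]-p[4]/2)-p[4]/2;k=np.c_[r,h]
    cy=np.linalg.norm(np.maximum(k,0),axis=1)+np.minimum(k.max(1),0);return np.minimum(box,cy)
S=[np.load(f'cam_{n}.npy') for n in('scene','top')]
for q in(S[0],S[1],np.vstack(S)):
    q=q[q[:,0]<.82]
    s=least_squares(lambda p:np.r_[camf(p,q),(p[2]-.32)*5],[.74,-.017,.32,0,.03],loss='soft_l1',f_scale=.003);p=s.x
    print('cam',p[:3],np.degrees(p[3]),p[4],np.sqrt(np.mean(camf(p,q)**2)),'focus',p[:3]-.12*axes(p[3])[:,0])
E
python3 fit.py
```

```text
scene jig 324 [0.44710919 0.34356213] -12.214593178199436 0.002252513822927781
top jig 532 [0.44702095 0.34353507] -12.464556792958035 0.002775947900555431
cam [ 0.74560874 -0.01225884  0.32040866] -3.5663257244978466 0.02747796624472002 0.0018018702315650008 focus [ 0.64750085 -0.0061443   0.25157948]
cam [ 0.74645329 -0.01189855  0.32055351] -5.59985389969447 0.02632520403229797 0.001779478434319852 focus [ 0.64862416 -0.00230657  0.25172434]
cam [ 0.74640366 -0.01199906  0.32066081] -4.165274726945741 0.026637495983669542 0.0018078754582211616 focus [ 0.64836505 -0.00485929  0.25183164]
```

```bash
python3 - <<'E'
from h import *
R=lambda t:np.array([[np.cos(t),-np.sin(t)],[np.sin(t),np.cos(t)]])
im=[]
for n,w,b in(('top',6,(155,195)),('scene',6,(320,190))):
    p=np.load(n+'p0.npy')[:,:,::-1].copy();k=5
    p=cv2.resize(p,None,fx=k,fy=k,interpolation=cv2.INTER_CUBIC)
    j=np.array([.447,.3435]);r=R(np.radians(-12.3))
    L=np.array([[0,-.15],[0,0],[.15,0]])@r.T+j
    for z,c in((.04,(0,0,255)),(.01,(0,200,0))):
        q=proj(n,np.c_[L,[z]*3]);cv2.polylines(p,[((q+.5)*k).astype(int)],False,c,1);print(n,z,q[1])
    im.append(p[b[1]*k:b[1]*k+450,b[0]*k:b[0]*k+400])
cv2.imwrite('pics/jig.png',np.hstack(im))
E
```

```text
top 0.04 [170.70183419 264.44012738]
top 0.01 [174.09230183 265.30607552]
scene 0.04 [357.33157041 203.75493998]
scene 0.01 [356.83345244 211.65250884]
```

View pics/jig.png

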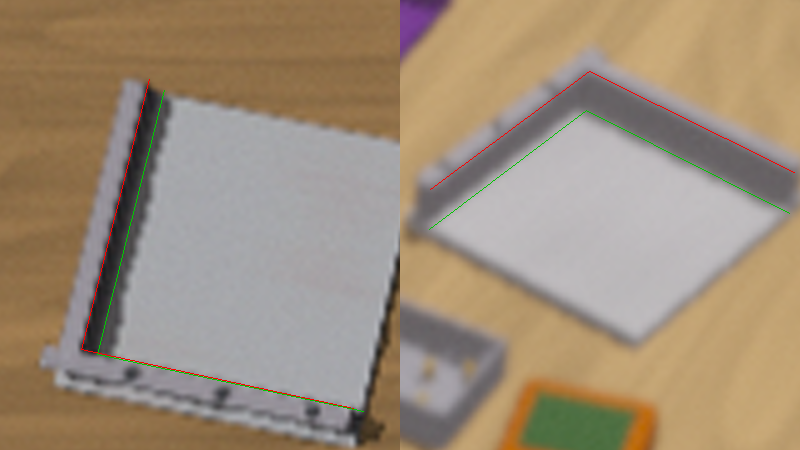

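The projected fence lines match the jig's inner edges in both views. The corner shows at about (85,350) in the top crop and (590,110) in the scene crop. Next I plan the moves.

```bash
cat > plan.py <<'E'
from h import *
from scipy.spatial.transform import Rotation as Ro
import json
def Rz(d): return Ro.from_euler('z',d,degrees=True).as_matrix()
F=np.array([.648,-.005,.252]);CY=-4.2
CAM=Rz(CY)@Ro.from_euler('y',-35,degrees=True).as_matrix()
def tool(Rm): return np.c_[Rm[:,1],Rm[:,0],-Rm[:,2]]
H=.062  # TCP above the module's underside
def show(turn): # module pose rotated about camera z: display 0, socket -90, slots 90
    Rm=CAM@Rz(turn);d=.0225 if turn==0 else .03
    mid=F-d*CAM[:,0];return mid+(H-.04)*Rm[:,2],tool(Rm)
def go(start,goals):
    """goals: (pos,R,ncalls); prints the call's end row [t(100mm), turn(45deg)], returns commanded pose"""
    p,R=np.array(start[0]),np.array(start[1])
    for gp,gR,n in goals:
        for k in range(n):
            f=1/(n-k);t=R.T@(gp-p)*f*10;w=Ro.from_matrix(R.T@gR).as_rotvec()*f/np.radians(45)
            row=np.round(np.r_[t,w],2);print(row.tolist())
            p=p+R@row[:3]*.1;R=R@Ro.from_rotvec(row[3:]*np.radians(45)).as_matrix()
        print('   ->',p.round(4))
    return p,R
def now():
    o=robot.get_obs();print('t',o['time'],'joints',np.round(o['joints'],1),o['ee_pos'].round(4) if hasattr(o['ee_pos'],'round') else o['ee_pos'],'f',np.round(o['wrist_force'],1));return np.array(o['ee_pos']),np.array(o['tool_rot'])
E
python3 - <<'E'
from plan import *
s=now();G=tool(Rz(-15.8));a=np.array([.45,-.347,.2])
go(s,[(a,G,5),(a-[0,0,.138],G,2)])
E
```

```text
t 1.0 joints [66.9 24.4  4.2 92.  -2.  63.6 -3.8] [ 0.1694 -0.6533  0.2003] f [-0.9 -0.3 -0.5]
[0.7, -0.45, 0.0, -0.0, -0.0, -0.27]
[0.78, -0.3, 0.0, -0.0, -0.0, -0.26]
[0.82, -0.13, 0.0, -0.0, -0.0, -0.27]
[0.83, 0.04, 0.0, -0.0, -0.0, -0.26]
[0.8, 0.21, 0.0, -0.0, -0.0, -0.27]
   -> [ 0.45   -0.3467  0.2003]
[-0.0, 0.0, 0.69, -0.0, -0.0, 0.0]
[-0.0, 0.0, 0.69, -0.0, -0.0, 0.0]
   -> [ 0.45   -0.3467  0.0623]
```

Request:
step_arm([
  [0.14,-0.09,0,0,0,-0.05],
  [0.28,-0.18,0,0,0,-0.11],
  [0.42,-0.27,0,0,0,-0.16],
  [0.56,-0.36,0,0,0,-0.22],
  [0.7,-0.45,0,0,0,-0.27],
], hand=-1)

```text
time: 1.42
ee_pos: [0.2276, -0.5905, 0.2005]
tool_rot: [[0.891, 0.454, 0.0], [0.454, -0.891, 0.0], [0.0, 0.0, -1.0]]
wrist_force: [-0.9, 0.3, 0.2]
opening: 0.0852
grasp_force: 0.0
```

Request:
step_arm([
  [0.16,-0.06,0,0,0,-0.05],
  [0.31,-0.12,0,0,0,-0.1],
  [0.47,-0.18,0,0,0,-0.16],
  [0.62,-0.24,0,0,0,-0.21],
  [0.78,-0.3,0,0,0,-0.26],
])

```text
time: 1.83
ee_pos: [0.2831, -0.5292, 0.2004]
tool_rot: [[0.781, 0.624, 0.0], [0.624, -0.781, -0.0], [-0.0, 0.0, -1.0]]
wrist_force: [0.4, 0.2, 0.4]
opening: 0.0853
grasp_force: 0.0
```

Request:
step_arm([
  [0.16,-0.03,0,0,0,-0.05],
  [0.33,-0.05,0,0,0,-0.11],
  [0.49,-0.08,0,0,0,-0.16],
  [0.66,-0.1,0,0,0,-0.22],
  [0.82,-0.13,0,0,0,-0.27],
])

```text
time: 2.25
ee_pos: [0.3396, -0.468, 0.2003]
tool_rot: [[0.632, 0.775, 0.0], [0.775, -0.632, 0.0], [0.0, 0.0, -1.0]]
wrist_force: [0.2, 0.0, 0.4]
opening: 0.086
grasp_force: 0.0
```

Request:
step_arm([
  [0.17,0.01,0,0,0,-0.05],
  [0.33,0.02,0,0,0,-0.1],
  [0.5,0.02,0,0,0,-0.16],
  [0.66,0.03,0,0,0,-0.21],
  [0.83,0.04,0,0,0,-0.26],
])

```text
time: 2.67
ee_pos: [0.3951, -0.4066, 0.2004]
tool_rot: [[0.462, 0.887, 0.0], [0.887, -0.462, -0.0], [-0.0, 0.0, -1.0]]
wrist_force: [-0.5, 0.7, 0.0]
opening: 0.0857
grasp_force: 0.0
```

Request:
step_arm([
  [0.16,0.04,0,0,0,-0.05],
  [0.32,0.08,0,0,0,-0.11],
  [0.48,0.13,0,0,0,-0.16],
  [0.64,0.17,0,0,0,-0.22],
  [0.8,0.21,0,0,0,-0.27],
])

```text
time: 3.08
ee_pos: [0.4511, -0.3455, 0.2003]
tool_rot: [[0.265, 0.964, 0.0], [0.964, -0.265, 0.0], [0.0, 0.0, -1.0]]
wrist_force: [0.3, -0.4, -0.7]
opening: 0.0852
grasp_force: 0.0
```

Request:
step_arm([
  [0,0,0,0,0,0],
])

```text
time: 3.17
ee_pos: [0.4529, -0.3433, 0.2004]
tool_rot: [[0.261, 0.965, 0.001], [0.965, -0.261, 0.001], [0.001, 0.001, -1.0]]
wrist_force: [0.4, 0.0, 0.2]
opening: 0.0851
grasp_force: 0.0
```

```bash
python3 - <<'E'
from plan import *
s=now();print(s[1].round(3));G=tool(Rz(-15.8));a=np.array([.45,-.347,.2])
go(s,[(a-[0,0,.138],G,2)])
E
```

```text
t 3.1667 joints [ 44.8  15.4 -16.8 105.    5.   60.2  11. ] [ 0.4529 -0.3433  0.2004] f [0.4 0.  0.2]
[[ 0.261  0.965  0.001]
 [ 0.965 -0.261  0.001]
 [ 0.001  0.001 -1.   ]]
[-0.02, -0.01, 0.69, 0.0, -0.0, 0.01]
[-0.03, -0.01, 0.69, 0.0, -0.0, 0.0]
   -> [ 0.4498 -0.3474  0.0624]
```

Request:
step_arm([
  [-0.01,0,0.17,0,0,0.01],
  [-0.02,-0.01,0.35,0,0,0.01],
  [-0.02,-0.01,0.52,0,0,0.01],
  [-0.02,-0.01,0.69,0,0,0.01],
])

```text
time: 3.5
ee_pos: [0.4487, -0.3482, 0.1306]
tool_rot: [[0.276, 0.961, 0.0], [0.961, -0.276, -0.0], [-0.0, 0.0, -1.0]]
wrist_force: [0.2, -0.4, 0.2]
opening: 0.0858
grasp_force: 0.0
```

```bash
python3 - <<'E'
from plan import *
s=now();G=tool(Rz(-15.8));a=np.array([.45,-.347,.2])
go(s,[(a-[0,0,.138],G,1)])
E
```

```text
t 3.5 joints [ 44.5  19.6 -16.1 109.    6.8  52.3   9.2] [ 0.4487 -0.3482  0.1306] f [ 0.2 -0.4  0.2]
[0.01, 0.01, 0.69, 0.0, 0.0, -0.0]
   -> [ 0.45   -0.3475  0.0616]
```

Request:
step_arm([
  [0.01,0.01,0.2,0,0,0],
  [0.01,0.01,0.4,0,0,0],
  [0.01,0.01,0.56,0,0,0],
  [0.01,0.01,0.69,0,0,0],
])

```text
time: 3.83
ee_pos: [0.4497, -0.3471, 0.0609]
tool_rot: [[0.276, 0.961, -0.001], [0.961, -0.276, 0.001], [0.0, -0.001, -1.0]]
wrist_force: [0.4, -0.8, -1.0]
opening: 0.0858
grasp_force: 0.0
```

Request:
step_arm([
  [0,0,0,0,0,0],
  [0,0,0,0,0,0],
  [0,0,0,0,0,0],
  [0,0,0,0,0,0],
  [0,0,0,0,0,0],
], hand=1, force=60)

```text
time: 4.25
ee_pos: [0.4503, -0.348, 0.0637]
tool_rot: [[0.277, 0.961, 0.001], [0.961, -0.277, -0.001], [-0.001, 0.001, -1.0]]
wrist_force: [-2.3, 1.6, 6.5]
opening: 0.0436
grasp_force: 61.3
```

Request:
step_arm([
  [0,0,0,0,0,0],
  [0,0,0,0,0,0],
])

```text
time: 4.42
ee_pos: [0.4503, -0.348, 0.0637]
tool_rot: [[0.277, 0.961, 0.001], [0.961, -0.277, -0.001], [-0.001, 0.002, -1.0]]
wrist_force: [-0.7, 1.4, 5.0]
opening: 0.0436
grasp_force: 61.3
```

```bash
python3 - <<'E'
from plan import *
s=now();L=s[0]+[0,0,.17]
for t in(-90,0,90): print(t,show(t)[0].round(3))
mid=np.array([.53,-.19,.30])
go(s,[(L,s[1],2),(*show(-90),4)])
E
```

```text
t 4.4167 joints [ 43.5  24.6 -15.3 111.7   9.   44.7   7.1] [ 0.4503 -0.348   0.0637] f [-0.7  1.4  5. ]
-90 [ 0.611 -0.002  0.253]
0 [ 0.617 -0.003  0.257]
90 [ 0.611 -0.002  0.253]
[-0.0, 0.0, -0.85, 0.0, 0.0, 0.0]
[-0.0, 0.0, -0.85, 0.0, 0.0, 0.0]
   -> [ 0.4501 -0.3479  0.2337]
[0.94, 0.15, -0.05, -0.13, 0.16, 0.42]
[0.94, -0.17, 0.07, -0.13, 0.16, 0.42]
[0.81, -0.47, 0.15, -0.13, 0.17, 0.42]
[0.6, -0.72, 0.18, -0.13, 0.16, 0.42]
   -> [ 0.6111 -0.0027  0.2532]
```

Request:
step_arm([
  [0,0,-0.12,0,0,0],
  [0,0,-0.3,0,0,0],
  [0,0,-0.5,0,0,0],
  [0,0,-0.7,0,0,0],
  [0,0,-0.85,0,0,0],
])

```text
time: 4.83
ee_pos: [0.4502, -0.3479, 0.1502]
tool_rot: [[0.277, 0.961, 0.002], [0.961, -0.277, -0.001], [-0.001, 0.002, -1.0]]
wrist_force: [0.6, -1.0, -3.1]
opening: 0.0435
grasp_force: 62.9
```

Request:
step_arm([
  [0,0,-0.2,0,0,0],
  [0,0,-0.4,0,0,0],
  [0,0,-0.6,0,0,0],
  [0,0,-0.75,0,0,0],
  [0,0,-0.85,0,0,0],
])

```text
time: 5.25
ee_pos: [0.4501, -0.3479, 0.2353]
tool_rot: [[0.277, 0.961, 0.002], [0.961, -0.277, -0.002], [-0.001, 0.003, -1.0]]
wrist_force: [0.8, -0.0, -3.7]
opening: 0.0437
grasp_force: 62.9
```

Request:
step_arm([
  [0.14,0.02,-0.01,-0.02,0.02,0.06],
  [0.33,0.05,-0.02,-0.05,0.06,0.15],
  [0.53,0.08,-0.03,-0.07,0.09,0.24],
  [0.74,0.12,-0.04,-0.1,0.13,0.33],
  [0.94,0.15,-0.05,-0.13,0.16,0.42],
])

```text
time: 5.67
ee_pos: [0.4904, -0.2607, 0.2378]
tool_rot: [[0.566, 0.811, 0.147], [0.812, -0.579, 0.07], [0.142, 0.08, -0.987]]
wrist_force: [-0.4, -0.1, -4.0]
opening: 0.044
grasp_force: 62.8
```

Request:
step_arm([
  [0.19,-0.03,0.01,-0.03,0.03,0.08],
  [0.38,-0.07,0.03,-0.05,0.06,0.17],
  [0.56,-0.1,0.04,-0.08,0.1,0.25],
  [0.75,-0.14,0.06,-0.1,0.13,0.34],
  [0.94,-0.17,0.07,-0.13,0.16,0.42],
])

```text
time: 6.08
ee_pos: [0.5301, -0.1739, 0.2425]
tool_rot: [[0.768, 0.566, 0.302], [0.569, -0.818, 0.085], [0.295, 0.106, -0.95]]
wrist_force: [-0.5, -0.3, -4.0]
opening: 0.0438
grasp_force: 62.8
```

```bash
sed -i 's/^H=.062/H=.0637/' plan.py; python3 - <<'E'
from plan import *
s=now();print(s[1].round(3));go(s,[(*show(-90),2)])
E
```

```text
t 6.0833 joints [ 37.8   4.4 -20.5 115.1 -11.7  45.9 -29.7] [ 0.5301 -0.1739  0.2425] f [-0.5 -0.3 -4. ]
[[ 0.768  0.566  0.302]
 [ 0.569 -0.818  0.085]
 [ 0.295  0.106 -0.95 ]]
[0.81, -0.47, 0.14, -0.13, 0.17, 0.42]
[0.59, -0.72, 0.17, -0.13, 0.16, 0.41]
   -> [ 0.6096 -0.0025  0.254 ]
```

Request:
step_arm([
  [0.16,-0.09,0.03,-0.03,0.03,0.08],
  [0.32,-0.19,0.06,-0.05,0.07,0.17],
  [0.49,-0.28,0.08,-0.08,0.1,0.25],
  [0.65,-0.38,0.11,-0.1,0.14,0.34],
  [0.81,-0.47,0.14,-0.13,0.17,0.42],
])

```text
time: 6.5
ee_pos: [0.5695, -0.088, 0.248]
tool_rot: [[0.853, 0.256, 0.454], [0.263, -0.964, 0.05], [0.45, 0.077, -0.89]]
wrist_force: [0.3, -1.3, -3.6]
opening: 0.0436
grasp_force: 62.9
```

Request:
step_arm([
  [0.15,-0.18,0.04,-0.03,0.04,0.1],
  [0.3,-0.36,0.09,-0.07,0.08,0.21],
  [0.43,-0.53,0.12,-0.1,0.12,0.3],
  [0.53,-0.65,0.15,-0.12,0.14,0.37],
  [0.59,-0.72,0.17,-0.13,0.16,0.41],
])

```text
time: 6.92
ee_pos: [0.6019, -0.0179, 0.2517]
tool_rot: [[0.836, -0.022, 0.549], [-0.006, -1.0, -0.031], [0.549, 0.023, -0.836]]
wrist_force: [0.7, -0.6, -4.3]
opening: 0.0436
grasp_force: 62.9
```

Request:
step_arm([
  [0,0,0,0,0,0],
  [0,0,0,0,0,0],
  [0,0,0,0,0,0],
])

```text
time: 7.17
ee_pos: [0.6018, -0.0192, 0.2513]
tool_rot: [[0.837, -0.019, 0.547], [-0.002, -1.0, -0.03], [0.547, 0.024, -0.836]]
wrist_force: [0.3, -0.2, -3.9]
opening: 0.043
grasp_force: 63.0
```

```bash
python3 - <<'E'
from plan import *
s=now();print(s[1].round(3));print('goal',show(-90));go(s,[(*show(-90),1)])
ims=[]
for n in('scene','top'):
    p,d=robot.get_image(n);cl=cloud(n,d);np.save(n+'d1.npy',d);np.save(n+'p1.npy',p)
    p=p[:,:,::-1].copy();Rm=CAM@Rz(-90);mid=F-.03*CAM[:,0]
    c=np.array([[x,y,z] for x in(-.0225,.0225) for y in(-.03,.03) for z in(-.04,.07)])@Rm.T+mid
    q=proj(n,c);k=4;x0,y0=np.clip(q.mean(0).astype(int)-[50,60],0,600)
    p=cv2.resize(p[y0:y0+120,x0:x0+100],None,fx=k,fy=k,interpolation=cv2.INTER_CUBIC)
    for a in q: cv2.circle(p,tuple(((a-[x0,y0]+.5)*k).astype(int)),3,(0,0,255),-1)
    ims.append(p)
    f=proj(n,[F])[0];cv2.circle(p,tuple(((f-[x0,y0]+.5)*k).astype(int)),3,(0,255,0),-1)
cv2.imwrite('pics/sock.png',np.hstack(ims))
E
```

```text
t 7.1667 joints [ 2.420e+01  1.000e-01 -3.180e+01  1.241e+02  1.480e+01  2.380e+01
 -1.100e+02] [ 0.6018 -0.0192  0.2513] f [ 0.3 -0.2 -3.9]
[[ 0.837 -0.019  0.547]
 [-0.002 -1.    -0.03 ]
 [ 0.547  0.024 -0.836]]
goal (array([ 0.60993418, -0.00220462,  0.25420661]), array([[ 8.16952193e-01, -7.32381971e-02,  5.72036084e-01],
       [-5.99932189e-02, -9.97314477e-01, -4.20077041e-02],
       [ 5.73576436e-01,  1.27359553e-16, -8.19152044e-01]]))
[0.08, -0.17, 0.02, -0.01, 0.04, 0.07]
   -> [ 0.6099 -0.0023  0.2536]
```

View pics/sock.png

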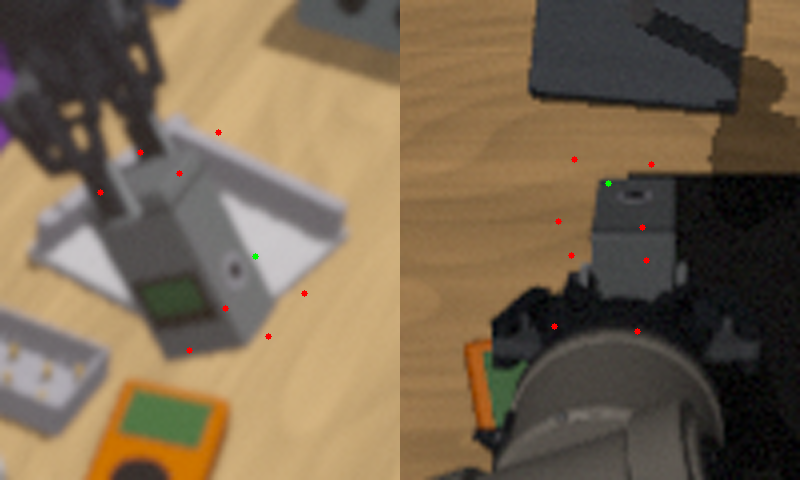

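The crop shows the module intact in the grip, with the socket at (235,270). The arm stopped about 19 mm short of the goal because its speed was limited, so I finish that move and hold.

Request:
step_arm([
  [0.03,-0.06,0.01,0,0.01,0.02],
  [0.06,-0.12,0.01,-0.01,0.03,0.05],
  [0.08,-0.17,0.02,-0.01,0.04,0.07],
  [0.08,-0.17,0.02,-0.01,0.04,0.07],
  [0.08,-0.17,0.02,-0.01,0.04,0.07],
])

```text
time: 7.68
ee_pos: [0.6101, -0.0024, 0.2535]
tool_rot: [[0.817, -0.069, 0.573], [-0.057, -0.998, -0.039], [0.574, -0.001, -0.819]]
wrist_force: [0.1, -0.1, -3.6]
opening: 0.0435
grasp_force: 62.9
```

```bash
cat > chk.py <<'E'
from plan import *
import sys
def chk(turn,tag):
    s=now();g=show(turn);print('err mm',((s[0]-g[0])*1000).round(1),'deg',np.degrees(Ro.from_matrix(s[1].T@g[1]).as_rotvec()).round(1))
    d=.0225 if turn==0 else .03
    ims=[]
    for n in('scene','top'):
        p,dd=robot.get_image(n);p=p[:,:,::-1].copy();Rm=CAM@Rz(turn);mid=F-d*CAM[:,0]
        c=np.array([[x,y,z] for x in(-.0225,.0225) for y in(-.03,.03) for z in(-.04,.07)])@Rm.T+mid
        q=proj(n,c);k=4;x0,y0=np.clip(q.mean(0).astype(int)-[50,60],0,600)
        p=cv2.resize(p[y0:y0+120,x0:x0+100],None,fx=k,fy=k,interpolation=cv2.INTER_CUBIC)
        for a in q: cv2.circle(p,tuple(((a-[x0,y0]+.5)*k).astype(int)),3,(0,0,255),-1)
        f=proj(n,[F])[0];cv2.circle(p,tuple(((f-[x0,y0]+.5)*k).astype(int)),3,(0,255,0),-1)
        ims.append(p)
    cv2.imwrite(f'pics/{tag}.png',np.hstack(ims));return s
E
python3 -c "
from chk import *
s=chk(-90,'sock2')"
```

```text
t 7.6833 joints [  22.5    0.4  -33.   124.4   22.4   22.6 -122.6] [ 0.6101 -0.0024  0.2535] f [ 0.1 -0.1 -3.6]
err mm [ 0.2 -0.2 -0.7] deg [-0.2 -0.   0.2]
```

View pics/sock2.png

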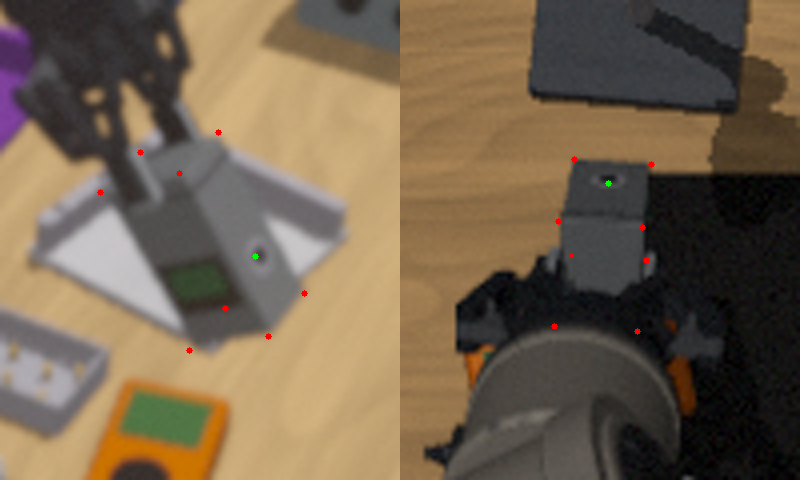

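The socket lies on the projected focus in both views, at (257,255) and (608,182). I hold there, then turn to the display.

Request:
step_arm([
  [0,0,0,0,0,0],
  [0,0,0,0,0,0],
  [0,0,0,0,0,0],
  [0,0,0,0,0,0],
  [0,0,0,0,0,0],
])

```text
time: 8.2
ee_pos: [0.6103, -0.0019, 0.2536]
tool_rot: [[0.816, -0.069, 0.573], [-0.058, -0.998, -0.039], [0.575, -0.001, -0.818]]
wrist_force: [-0.2, -0.4, -5.0]
opening: 0.0438
grasp_force: 62.9
```

Request:
step_arm([
  [0,0,0,0,0,0],
  [0,0,0,0,0,0],
  [0,0,0,0,0,0],
  [0,0,0,0,0,0],
  [0,0,0,0,0,0],
])

```text
time: 8.62
ee_pos: [0.6103, -0.0018, 0.2536]
tool_rot: [[0.816, -0.069, 0.574], [-0.058, -0.998, -0.039], [0.575, -0.002, -0.818]]
wrist_force: [-0.8, -0.3, -3.4]
opening: 0.0435
grasp_force: 62.9
```

```bash
python3 -c "
from plan import *
go(now(),[(*show(0),4)])"
```

```text
t 8.6167 joints [  22.5    0.4  -33.1  124.4   22.5   22.5 -122.8] [ 0.6103 -0.0018  0.2536] f [-0.8 -0.3 -3.4]
[0.02, 0.0, -0.0, -0.0, -0.0, -0.5]
[0.02, 0.01, -0.0, -0.0, -0.0, -0.5]
[0.01, 0.01, -0.0, 0.0, -0.0, -0.5]
[0.0, 0.02, -0.01, 0.0, -0.0, -0.5]
   -> [ 0.6158 -0.0031  0.2587]
```

Request:
step_arm([
  [0,0,0,0,0,-0.1],
  [0.01,0,0,0,0,-0.2],
  [0.01,0,0,0,0,-0.3],
  [0.02,0,0,0,0,-0.4],
  [0.02,0,0,0,0,-0.5],
])

```text
time: 9.03
ee_pos: [0.6121, -0.0019, 0.2549]
tool_rot: [[0.78, 0.251, 0.574], [0.332, -0.942, -0.039], [0.531, 0.221, -0.818]]
wrist_force: [0.4, 0.7, -4.0]
opening: 0.0433
grasp_force: 62.9
```

Request:
step_arm([
  [0,0,0,0,0,-0.1],
  [0.01,0,0,0,0,-0.2],
  [0.01,0.01,0,0,0,-0.3],
  [0.02,0.01,0,0,0,-0.4],
  [0.02,0.01,0,0,0,-0.5],
])

```text
time: 9.45
ee_pos: [0.6139, -0.0022, 0.2562]
tool_rot: [[0.624, 0.531, 0.574], [0.668, -0.744, -0.039], [0.406, 0.407, -0.818]]
wrist_force: [-0.3, 0.9, -4.3]
opening: 0.0435
grasp_force: 62.9
```

Request:
step_arm([
  [0,0,0,0,0,-0.1],
  [0,0.01,0,0,0,-0.2],
  [0.01,0.01,0,0,0,-0.3],
  [0.01,0.01,0,0,0,-0.4],
  [0.01,0.01,0,0,0,-0.5],
])

```text
time: 9.87
ee_pos: [0.615, -0.0023, 0.2569]
tool_rot: [[0.374, 0.729, 0.574], [0.901, -0.431, -0.039], [0.219, 0.531, -0.818]]
wrist_force: [0.5, 0.1, -3.3]
opening: 0.0436
grasp_force: 62.9
```

Request:
step_arm([
  [0,0.01,0,0,0,-0.1],
  [0,0.01,0,0,0,-0.22],
  [0,0.02,-0.01,0,0,-0.34],
  [0,0.02,-0.01,0,0,-0.44],
  [0,0.02,-0.01,0,0,-0.5],
])

```text
time: 10.28
ee_pos: [0.6158, -0.0032, 0.2588]
tool_rot: [[0.066, 0.817, 0.574], [0.998, -0.053, -0.039], [-0.001, 0.575, -0.818]]
wrist_force: [0.2, 0.1, -3.6]
opening: 0.0434
grasp_force: 62.9
```

Request:
step_arm([
  [0,0,0,0,0,0],
  [0,0,0,0,0,0],
])

```text
time: 10.45
ee_pos: [0.6158, -0.0032, 0.2587]
tool_rot: [[0.071, 0.816, 0.573], [0.997, -0.059, -0.039], [0.003, 0.575, -0.818]]
wrist_force: [-0.1, -0.7, -4.5]
opening: 0.0435
grasp_force: 62.9
```

```bash
python3 -c "
from chk import *
s=chk(0,'disp')
go(s,[(*show(0),1)]);go(show(0),[(*show(90),4)])"
```

```text
t 10.45 joints [ 23.9   0.7 -34.2 123.5  21.9  23.2 -31.9] [ 0.6158 -0.0032  0.2587] f [-0.1 -0.7 -4.5]
err mm [-0.3 -0.5  0.2] deg [ 0.1 -0.2  0. ]
[0.01, 0.0, 0.0, 0.0, -0.0, 0.0]
   -> [ 0.6158 -0.0022  0.2587]
[-0.0, -0.02, -0.0, -0.0, 0.0, -0.5]
[0.01, -0.02, -0.0, -0.0, 0.0, -0.5]
[0.01, -0.01, -0.0, -0.0, 0.0, -0.5]
[0.02, -0.01, -0.0, -0.0, 0.0, -0.5]
   -> [ 0.6096 -0.0022  0.254 ]
```

View pics/disp.png

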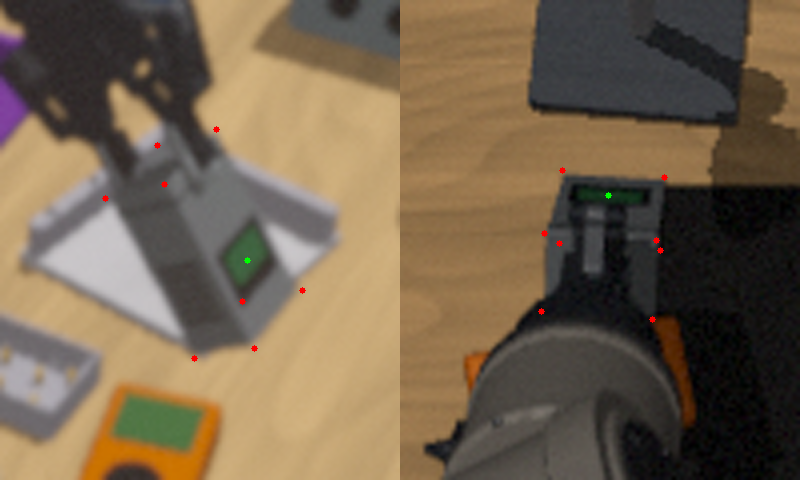

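The display is centred on the projected focus, at (247,260) and (608,195). I hold there, then turn to the slots.

Request:
step_arm([
  [0,0,0,0,0,0],
  [0,0,0,0,0,0],
  [0,0,0,0,0,0],
  [0,0,0,0,0,0],
  [0,0,0,0,0,0],
])

```text
time: 10.97
ee_pos: [0.6158, -0.0032, 0.2587]
tool_rot: [[0.07, 0.816, 0.573], [0.998, -0.058, -0.039], [0.002, 0.575, -0.818]]
wrist_force: [-0.2, 0.1, -3.5]
opening: 0.0438
grasp_force: 62.9
```

Request:
step_arm([
  [0,0,0,0,0,0],
  [0,0,0,0,0,0],
  [0,0,0,0,0,0],
  [0,0,0,0,0,0],
  [0,0,0,0,0,0],
])

```text
time: 11.38
ee_pos: [0.6158, -0.0032, 0.2587]
tool_rot: [[0.069, 0.816, 0.574], [0.998, -0.058, -0.039], [0.002, 0.575, -0.818]]
wrist_force: [0.2, -0.1, -3.7]
opening: 0.0432
grasp_force: 62.9
```

Request:
step_arm([
  [0,0,0,0,0,-0.1],
  [0,-0.01,0,0,0,-0.2],
  [0,-0.01,0,0,0,-0.3],
  [0,-0.02,0,0,0,-0.4],
  [0,-0.02,0,0,0,-0.5],
])

```text
time: 11.8
ee_pos: [0.614, -0.003, 0.2574]
tool_rot: [[-0.251, 0.78, 0.573], [0.942, 0.332, -0.039], [-0.221, 0.531, -0.818]]
wrist_force: [0.1, -0.0, -3.8]
opening: 0.0437
grasp_force: 62.9
```

Request:
step_arm([
  [0,0,0,0,0,-0.1],
  [0,-0.01,0,0,0,-0.2],
  [0.01,-0.01,0,0,0,-0.3],
  [0.01,-0.02,0,0,0,-0.4],
  [0.01,-0.02,0,0,0,-0.5],
])

```text
time: 12.22
ee_pos: [0.6122, -0.0028, 0.2562]
tool_rot: [[-0.531, 0.624, 0.573], [0.744, 0.668, -0.039], [-0.407, 0.406, -0.818]]
wrist_force: [-0.7, -0.2, -3.4]
opening: 0.0435
grasp_force: 62.9
```

Request:
step_arm([
  [0,0,0,0,0,-0.1],
  [0,0,0,0,0,-0.2],
  [0.01,-0.01,0,0,0,-0.3],
  [0.01,-0.01,0,0,0,-0.4],
  [0.01,-0.01,0,0,0,-0.5],
])

```text
time: 12.63
ee_pos: [0.6112, -0.0027, 0.2555]
tool_rot: [[-0.729, 0.374, 0.573], [0.432, 0.901, -0.039], [-0.531, 0.219, -0.818]]
wrist_force: [0.6, -0.1, -3.6]
opening: 0.0434
grasp_force: 62.9
```

Request:
step_arm([
  [0,0,0,0,0,-0.1],
  [0.01,0,0,0,0,-0.22],
  [0.01,-0.01,0,0,0,-0.34],
  [0.02,-0.01,0,0,0,-0.44],
  [0.02,-0.01,0,0,0,-0.5],
])

```text
time: 13.05
ee_pos: [0.6092, -0.0028, 0.2541]
tool_rot: [[-0.817, 0.066, 0.573], [0.053, 0.998, -0.039], [-0.575, -0.001, -0.818]]
wrist_force: [0.6, 0.4, -4.0]
opening: 0.0436
grasp_force: 62.9
```

Request:
step_arm([
  [0,0,0,0,0,0],
  [0,0,0,0,0,0],
  [0,0,0,0,0,0],
])

```text
time: 13.3
ee_pos: [0.6094, -0.0027, 0.2543]
tool_rot: [[-0.816, 0.071, 0.574], [0.06, 0.997, -0.039], [-0.575, 0.003, -0.818]]
wrist_force: [-0.3, 1.0, -4.0]
opening: 0.0433
grasp_force: 62.9
```

```bash
python3 -c "
from chk import *
s=chk(90,'slot')
go(s,[(*show(90),1)])"
```

```text
t 13.3 joints [ 25.    0.4 -35.4 124.4  22.2  22.5  57.5] [ 0.6094 -0.0027  0.2543] f [-0.3  1.  -4. ]
err mm [-0.5 -0.5  0. ] deg [0.2 0.1 0. ]
[-0.0, 0.01, 0.0, 0.0, 0.0, 0.0]
   -> [ 0.6095 -0.0017  0.2543]
```

View pics/slot.png

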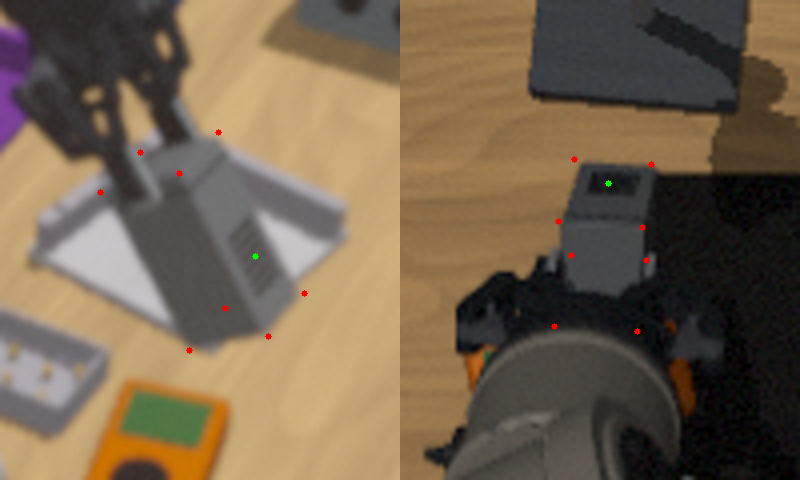

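The slots are centred on the projected focus, at (255,256) and (608,183). I hold there and plan the way to the jig.

Request:
step_arm([
  [0,0,0,0,0,0],
  [0,0,0,0,0,0],
  [0,0,0,0,0,0],
  [0,0,0,0,0,0],
  [0,0,0,0,0,0],
])

```text
time: 13.82
ee_pos: [0.6094, -0.0027, 0.2542]
tool_rot: [[-0.816, 0.069, 0.574], [0.058, 0.998, -0.039], [-0.575, 0.002, -0.818]]
wrist_force: [0.6, -0.1, -4.0]
opening: 0.0435
grasp_force: 62.9
```

Request:
step_arm([
  [0,0,0,0,0,0],
  [0,0,0,0,0,0],
  [0,0,0,0,0,0],
  [0,0,0,0,0,0],
  [0,0,0,0,0,0],
])

```text
time: 14.23
ee_pos: [0.6094, -0.0027, 0.2542]
tool_rot: [[-0.816, 0.069, 0.573], [0.058, 0.998, -0.039], [-0.575, 0.001, -0.818]]
wrist_force: [-0.1, -0.5, -4.9]
opening: 0.0434
grasp_force: 62.9
```

```bash
cat >> plan.py <<'E'
J=np.array([.447,.3435,.01]);JY=-12.3
def jig(x,y,z): return J+Rz(JY)@np.array([x,y,z+H]),tool(Rz(JY))
E
python3 -c "
from plan import *
go(now(),[(*jig(.0345,-.042,.1),5),(*jig(.0345,-.042,.015),2)])"
```

```text
t 14.2333 joints [ 25.    0.4 -35.4 124.4  22.2  22.5  57.6] [ 0.6094 -0.0027  0.2542] f [-0.1 -0.5 -4.9]
[0.35, 0.57, -0.05, 0.13, 0.11, 0.42]
[0.52, 0.42, -0.06, 0.14, 0.12, 0.42]
[0.64, 0.23, -0.04, 0.13, 0.12, 0.42]
[0.68, 0.0, 0.01, 0.13, 0.11, 0.42]
[0.64, -0.21, 0.07, 0.14, 0.11, 0.43]
   -> [0.4717 0.2953 0.1735]
[0.0, 0.0, 0.42, -0.0, 0.0, -0.0]
[0.0, 0.0, 0.43, -0.0, 0.01, -0.0]
   -> [0.4714 0.295  0.0885]
```

Request:
step_arm([
  [0.05,0.08,-0.01,0.02,0.02,0.06],
  [0.12,0.19,-0.02,0.04,0.04,0.14],
  [0.19,0.32,-0.03,0.07,0.06,0.23],
  [0.27,0.44,-0.04,0.1,0.09,0.33],
  [0.35,0.57,-0.05,0.13,0.11,0.42],
])

```text
time: 14.65
ee_pos: [0.5818, 0.0568, 0.2385]
tool_rot: [[-0.784, 0.395, 0.479], [0.388, 0.914, -0.119], [-0.485, 0.092, -0.869]]
wrist_force: [0.2, 0.0, -4.6]
opening: 0.0439
grasp_force: 62.9
```

Request:
step_arm([
  [0.1,0.08,-0.01,0.03,0.02,0.08],
  [0.21,0.17,-0.02,0.06,0.05,0.17],
  [0.31,0.25,-0.04,0.08,0.07,0.25],
  [0.42,0.34,-0.05,0.11,0.1,0.34],
  [0.52,0.42,-0.06,0.14,0.12,0.42],
])

```text
time: 15.07
ee_pos: [0.5544, 0.1163, 0.2221]
tool_rot: [[-0.645, 0.679, 0.351], [0.673, 0.722, -0.159], [-0.361, 0.134, -0.923]]
wrist_force: [-0.6, -0.6, -3.5]
opening: 0.0433
grasp_force: 62.9
```

Request:
step_arm([
  [0.13,0.05,-0.01,0.03,0.02,0.08],
  [0.26,0.09,-0.02,0.05,0.05,0.17],
  [0.38,0.14,-0.02,0.08,0.07,0.25],
  [0.51,0.18,-0.03,0.1,0.1,0.34],
  [0.64,0.23,-0.04,0.13,0.12,0.42],
])

```text
time: 15.48
ee_pos: [0.5272, 0.1763, 0.2055]
tool_rot: [[-0.412, 0.884, 0.22], [0.883, 0.447, -0.145], [-0.227, 0.135, -0.965]]
wrist_force: [0.4, -0.4, -3.4]
opening: 0.0431
grasp_force: 62.9
```

```bash
python3 -c "
from plan import *
go(now(),[(*jig(.0345,-.042,.1),3),(*jig(.0345,-.042,.015),2)])"
```

```text
t 15.4833 joints [  3.8  12.8 -43.4 112.3  28.2  56.7 -27.9] [0.5272 0.1763 0.2055] f [ 0.4 -0.4 -3.4]
[0.45, -0.0, 0.0, 0.09, 0.07, 0.28]
[0.44, -0.1, 0.03, 0.09, 0.08, 0.28]
[0.4, -0.18, 0.07, 0.09, 0.07, 0.28]
   -> [0.472  0.295  0.1742]
[0.0, 0.0, 0.43, -0.0, 0.0, 0.0]
[0.0, 0.0, 0.42, -0.0, 0.0, 0.0]
   -> [0.4717 0.2948 0.0892]
```

Request:
step_arm([
  [0.11,0,0,0.02,0.02,0.07],
  [0.23,0,0,0.05,0.04,0.14],
  [0.34,0,0,0.07,0.05,0.21],
  [0.45,0,0,0.09,0.07,0.28],
])

```text
time: 15.82
ee_pos: [0.5086, 0.2163, 0.1952]
tool_rot: [[-0.218, 0.966, 0.137], [0.965, 0.235, -0.119], [-0.147, 0.107, -0.983]]
wrist_force: [-0.3, 1.1, -3.3]
opening: 0.0435
grasp_force: 62.9
```

Request:
step_arm([
  [0.11,-0.03,0.01,0.02,0.02,0.07],
  [0.22,-0.05,0.02,0.05,0.04,0.14],
  [0.33,-0.08,0.02,0.07,0.06,0.21],
  [0.44,-0.1,0.03,0.09,0.08,0.28],
])

```text
time: 16.15
ee_pos: [0.4897, 0.2558, 0.1847]
tool_rot: [[-0.007, 0.998, 0.061], [0.998, 0.011, -0.065], [-0.066, 0.06, -0.996]]
wrist_force: [-0.2, 0.1, -4.0]
opening: 0.0434
grasp_force: 62.9
```

Request:
step_arm([
  [0.12,-0.05,0.02,0.03,0.02,0.08],
  [0.24,-0.11,0.04,0.05,0.04,0.17],
  [0.34,-0.15,0.06,0.08,0.06,0.24],
  [0.4,-0.18,0.07,0.09,0.07,0.28],
  [0.4,-0.18,0.07,0.09,0.07,0.28],
])

```text
time: 16.57
ee_pos: [0.4716, 0.2951, 0.1737]
tool_rot: [[0.208, 0.978, -0.004], [0.978, -0.208, -0.004], [-0.004, -0.003, -1.0]]
wrist_force: [-0.2, 0.3, -3.9]
opening: 0.0434
grasp_force: 62.8
```

```bash
python3 -c "
from plan import *
go(now(),[(*jig(.0345,-.042,.1),1),(*jig(.0345,-.042,.015),1)])"
```

```text
t 16.5667 joints [ -4.6  19.8 -41.4 106.7  15.   59.4 -64.2] [0.4716 0.2951 0.1737] f [-0.2  0.3 -3.9]
[0.0, 0.0, 0.0, -0.0, 0.01, 0.01]
   -> [0.4716 0.2951 0.1737]
[-0.0, 0.0, 0.85, -0.0, -0.0, -0.0]
   -> [0.4714 0.2955 0.0887]
```

Request:
step_arm([
  [0,0,0.15,0,0,0.01],
  [0,0,0.35,0,0,0.01],
  [0,0,0.55,0,0,0.01],
  [0,0,0.72,0,0,0.01],
  [0,0,0.85,0,0,0.01],
])

```text
time: 16.98
ee_pos: [0.4715, 0.2932, 0.0877]
tool_rot: [[0.213, 0.977, -0.004], [0.977, -0.213, -0.006], [-0.006, -0.003, -1.0]]
wrist_force: [-0.1, -0.2, -3.9]
opening: 0.0435
grasp_force: 62.8
```

Request:
step_arm([
  [0,0,0.03,0,0,0],
  [0,0,0.06,0,0,0],
  [0,0,0.09,0,0,0],
  [0,0,0.12,0,0,0],
])

```text
time: 17.32
ee_pos: [0.472, 0.2941, 0.0777]
tool_rot: [[0.214, 0.977, -0.002], [0.977, -0.214, -0.004], [-0.005, -0.001, -1.0]]
wrist_force: [0.3, 0.6, -4.2]
opening: 0.0433
grasp_force: 62.8
```

Request:
step_arm([
  [0,0,0.01,0,0,0],
  [0,0,0.02,0,0,0],
  [0,0,0.02,0,0,0],
])

```text
time: 17.57
ee_pos: [0.4715, 0.2937, 0.0752]
tool_rot: [[0.215, 0.977, -0.003], [0.977, -0.215, -0.005], [-0.005, -0.002, -1.0]]
wrist_force: [0.5, 0.3, -4.6]
opening: 0.0434
grasp_force: 62.8
```

```bash
python3 - <<'E'
from plan import *
s=now();print(s[1].round(3))
p,d=robot.get_image('scene');p=p[:,:,::-1]
cv2.imwrite('pics/place1.png',cv2.resize(p[150:270,300:430],None,fx=5,fy=5,interpolation=cv2.INTER_CUBIC)[:600])
r=Rz(JY).T@(s[0]-J);print('jig frame',r.round(4))
E
```

```text
t 17.5667 joints [ -8.   26.6 -38.2 111.6  21.5  49.3 -70. ] [0.4715 0.2937 0.0752] f [ 0.5  0.3 -4.6]
[[ 0.215  0.977 -0.003]
 [ 0.977 -0.215 -0.005]
 [-0.005 -0.002 -1.   ]]
jig frame [ 0.0345 -0.0434  0.0652]
```

View pics/place1.png

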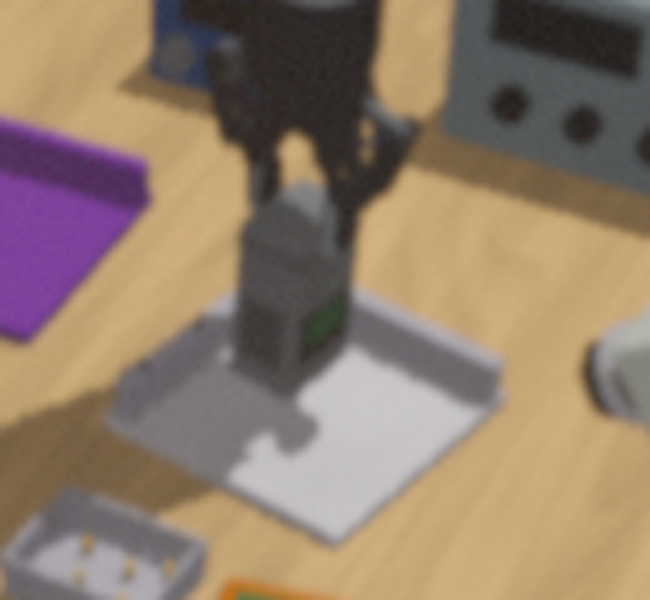

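The module hovers about 1.5 mm above the plate near the corner, with its display facing away from the near fence at (325,318). I move toward the corner now.

Request:
step_arm([
  [0.02,-0.02,0,0,0,0],
  [0.04,-0.04,0,0,0,0],
  [0.06,-0.06,0.01,0,0,0],
  [0.09,-0.08,0.01,0,0,0],
  [0.11,-0.1,0.01,0,0,0],
])

```text
time: 18.03
ee_pos: [0.4638, 0.3071, 0.0741]
tool_rot: [[0.214, 0.977, -0.004], [0.977, -0.214, -0.005], [-0.005, -0.002, -1.0]]
wrist_force: [0.1, -0.1, -2.8]
opening: 0.0435
grasp_force: 62.9
```

Request:
step_arm([
  [0,0,0.01,0,0,0],
  [0,0,0.01,0,0,0],
  [0,0,0.01,0,0,0],
])

```text
time: 18.28
ee_pos: [0.4636, 0.3075, 0.0738]
tool_rot: [[0.214, 0.977, -0.003], [0.977, -0.214, -0.004], [-0.005, -0.002, -1.0]]
wrist_force: [-5.3, -0.4, 11.3]
opening: 0.0437
grasp_force: 64.7
```

Request:
step_arm([
  [0,-0.01,0,0,0,0],
  [0,-0.02,0,0,0,0],
  [0,-0.03,0,0,0,0],
  [0,-0.03,0,0,0,0],
])

```text
time: 18.62
ee_pos: [0.462, 0.3076, 0.0736]
tool_rot: [[0.215, 0.977, -0.002], [0.977, -0.215, -0.004], [-0.004, -0.001, -1.0]]
wrist_force: [4.0, -1.2, 6.9]
opening: 0.0436
grasp_force: 64.1
```

Request:
step_arm([
  [0.01,0,0,0,0,0],
  [0.02,0,0,0,0,0],
  [0.03,0,0,0,0,0],
  [0.03,0,0,0,0,0],
])

```text
time: 18.95
ee_pos: [0.4625, 0.3096, 0.0739]
tool_rot: [[0.215, 0.977, -0.002], [0.977, -0.215, -0.006], [-0.007, -0.001, -1.0]]
wrist_force: [0.3, -8.5, 20.0]
opening: 0.0437
grasp_force: 65.6
```

```bash
python3 - <<'E'
from plan import *
s=now();print(s[1].round(3))
r=Rz(JY).T@(s[0]-J);print('jig frame',r.round(4),'F jig',(Rz(JY).T@robot.get_obs()['wrist_force']).round(1))
E
```

```text
t 18.95 joints [ -9.9  26.8 -38.3 111.6  21.8  49.3 -72.2] [0.4625 0.3096 0.0739] f [ 0.3 -8.5 20. ]
[[ 0.215  0.977 -0.002]
 [ 0.977 -0.215 -0.006]
 [-0.007 -0.001 -1.   ]]
jig frame [ 0.0224 -0.0299  0.0639] F jig [ 2.1 -8.3 20. ]
```

Request:
step_arm([
  [0,-0.01,0,0,0,0],
  [0,-0.02,0,0,0,0],
  [0,-0.02,0,0,0,0],
])

```text
time: 19.2
ee_pos: [0.461, 0.31, 0.0738]
tool_rot: [[0.216, 0.976, -0.002], [0.976, -0.216, -0.005], [-0.006, -0.0, -1.0]]
wrist_force: [4.9, -6.2, 12.2]
opening: 0.0435
grasp_force: 64.7
```

Request:
step_arm([
  [0.01,0,0,0,0,0],
  [0.02,0,0,0,0,0],
  [0.02,0,0,0,0,0],
])

```text
time: 19.45
ee_pos: [0.4614, 0.3115, 0.074]
tool_rot: [[0.216, 0.976, -0.002], [0.976, -0.216, -0.007], [-0.007, -0.0, -1.0]]
wrist_force: [1.3, -11.7, 22.3]
opening: 0.0438
grasp_force: 65.8
```

```bash
python3 - <<'E'
from plan import *
s=now();print(s[1].round(3))
r=Rz(JY).T@(s[0]-J);print('jig frame',r.round(4),'F jig',(Rz(JY).T@robot.get_obs()['wrist_force']).round(1))
E
```

```text
t 19.45 joints [-10.1  26.8 -38.3 111.5  21.9  49.3 -72.5] [0.4614 0.3115 0.074 ] f [  1.3 -11.7  22.3]
[[ 0.216  0.976 -0.002]
 [ 0.976 -0.216 -0.007]
 [-0.007 -0.    -1.   ]]
jig frame [ 0.0209 -0.0282  0.064 ] F jig [  3.8 -11.1  22.3]
```

Request:
step_arm([
  [0,-0.01,-0.01,0,0,0],
  [0,-0.02,-0.01,0,0,0],
  [0,-0.02,-0.01,0,0,0],
])

```text
time: 19.7
ee_pos: [0.4605, 0.3117, 0.0743]
tool_rot: [[0.216, 0.976, -0.0], [0.976, -0.216, -0.006], [-0.006, 0.001, -1.0]]
wrist_force: [13.0, -6.1, -2.0]
opening: 0.0434
grasp_force: 63.8
```

Request:
step_arm([
  [0.01,0,0,0,0,0],
  [0.02,0,0,0,0,0],
  [0.02,0,0,0,0,0],
])

```text
time: 19.95
ee_pos: [0.4607, 0.3123, 0.0741]
tool_rot: [[0.216, 0.976, -0.001], [0.976, -0.216, -0.008], [-0.008, 0.0, -1.0]]
wrist_force: [10.0, -13.2, 6.7]
opening: 0.0433
grasp_force: 64.7
```

```bash
cat > st.py <<'E'
from plan import *
s=now();print(s[1].round(3))
r=Rz(JY).T@(s[0]-J);print('jig frame',r.round(4),'F jig',(Rz(JY).T@robot.get_obs()['wrist_force']).round(1))
E
python3 st.py
```

```text
t 19.95 joints [-10.3  26.8 -38.2 111.5  21.9  49.4 -72.7] [0.4607 0.3123 0.0741] f [ 10.  -13.2   6.7]
[[ 0.216  0.976 -0.001]
 [ 0.976 -0.216 -0.008]
 [-0.008  0.    -1.   ]]
jig frame [ 0.0201 -0.0275  0.0641] F jig [ 12.6 -10.8   6.7]
```

Request:
step_arm([
  [0.01,-0.01,0,0,0,0],
  [0.02,-0.01,0,0,0,0],
  [0.02,-0.01,0,0,0,0],
])

```text
time: 20.2
ee_pos: [0.4606, 0.313, 0.0742]
tool_rot: [[0.217, 0.976, -0.001], [0.976, -0.217, -0.011], [-0.011, 0.001, -1.0]]
wrist_force: [10.5, -21.4, 13.7]
opening: 0.0435
grasp_force: 65.5
```

```bash
python3 st.py
```

```text
t 20.2 joints [-10.5  26.8 -38.2 111.4  22.   49.5 -73. ] [0.4606 0.313  0.0742] f [ 10.5 -21.4  13.7]
[[ 0.217  0.976 -0.001]
 [ 0.976 -0.217 -0.011]
 [-0.011  0.001 -1.   ]]
jig frame [ 0.0198 -0.0269  0.0642] F jig [ 14.8 -18.7  13.7]
```

Request:
step_arm([
  [0,0,0,0,0,0],
  [0,0,0,0,0,0],
  [0,0,0,0,0,0],
  [0,0,0,0,0,0],
  [0,0,0,0,0,0],
], hand=-1)

```text
time: 20.62
ee_pos: [0.4577, 0.3174, 0.0738]
tool_rot: [[0.214, 0.977, -0.004], [0.977, -0.214, -0.005], [-0.006, -0.003, -1.0]]
wrist_force: [-0.1, -0.6, -0.3]
opening: 0.0854
grasp_force: 0.0
```

Request:
step_arm([
  [0,0,-0.15,0,0,0],
  [0,0,-0.35,0,0,0],
  [0,0,-0.6,0,0,0],
  [0,0,-0.8,0,0,0],
  [0,0,-1,0,0,0],
])

```text
time: 21.03
ee_pos: [0.4581, 0.3179, 0.1751]
tool_rot: [[0.214, 0.977, -0.004], [0.977, -0.214, -0.005], [-0.005, -0.003, -1.0]]
wrist_force: [-0.1, 0.7, -0.2]
opening: 0.0857
grasp_force: 0.0
```

Request:
step_arm([
  [0,-0.25,-0.2,0,0,0],
  [0,-0.5,-0.4,0,0,0],
  [0,-0.75,-0.6,0,0,0],
  [0,-1,-0.8,0,0,0],
])

```text
time: 21.37
ee_pos: [0.3595, 0.3397, 0.2549]
tool_rot: [[0.214, 0.977, -0.004], [0.977, -0.214, -0.005], [-0.006, -0.003, -1.0]]
wrist_force: [0.3, 0.4, -0.2]
opening: 0.0849
grasp_force: 0.0
```

```bash
python3 st.py; python3 - <<'E'
from plan import *
ims=[]
for n,(x0,y0) in(('scene',(300,150)),('top',(150,190))):
    p,d=robot.get_image(n);c=cloud(n,d);w=(c-J)@Rz(JY)
    m=(w[...,0]>-.02)&(w[...,0]<.08)&(w[...,1]>-.1)&(w[...,1]<.02)
    t=m&(w[...,2]>.103)&(w[...,2]<.117);q=w[t];print(n,'top',len(q),np.median(q[:,2]),rect(q))
    f=m&(w[...,2]>.026)&(w[...,2]<.034);u=w[f];a=u[(u[:,1]<-.01)&(u[:,0]<.012)];b=u[(u[:,0]>.05)]
    print(' fenceX y-range',len(a),np.percentile(a[:,0],[2,98]) if len(a) else '', 'fenceY',np.percentile(b[:,1],[2,98]) if len(b) else '')
    p=p[:,:,::-1].copy();k=5;p=cv2.resize(p[y0:y0+110,x0:x0+80],None,fx=k,fy=k,interpolation=cv2.INTER_CUBIC);ims.append(p)
cv2.imwrite('pics/fin.png',np.hstack(ims))
E
```

```text
t 21.3667 joints [ -8.1   8.8 -46.6 108.3   7.   66.2 -69.6] [0.3595 0.3397 0.2549] f [ 0.3  0.4 -0.2]
[[ 0.214  0.977 -0.004]
 [ 0.977 -0.214 -0.005]
 [-0.006 -0.003 -1.   ]]
jig frame [-0.0847 -0.0223  0.2449] F jig [ 0.2  0.4 -0.2]
scene top 220 0.10967282357868698 (array([ 22.2, -31.8]), array([48.9, 69.3]), 1.1)
 fenceX y-range 49 [-0.01271243  0.0096816 ] fenceY [-0.00371149  0.01412968]
top top 410 0.10918939251629302 (array([ 21.2, -31. ]), array([42.7, 60.3]), 0.7)
 fenceX y-range 147 [-0.01201088  0.0001276 ] fenceY [-0.0005312   0.01202334]
```

View pics/fin.png

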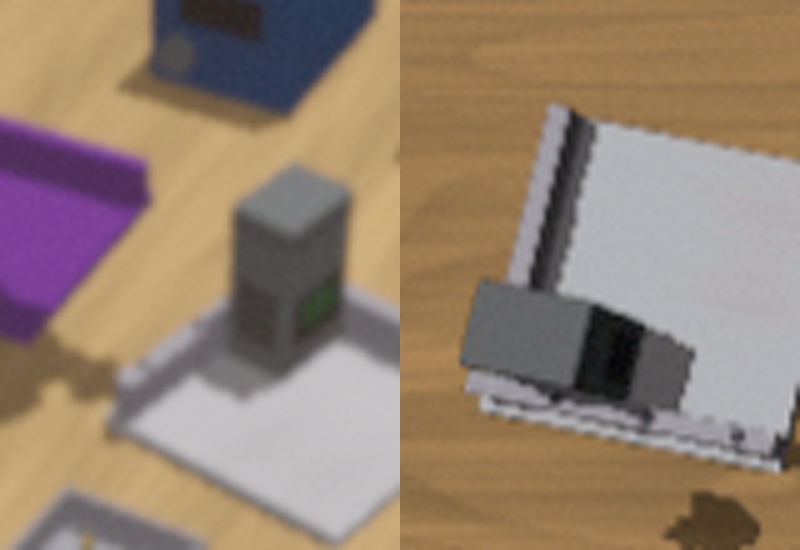

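The module stands upright in the corner, at (292,270) in the left crop, with its display facing away from the near fence. I check the gaps by comparing the module's visible faces with the fences' inner faces in the same view.

```bash
python3 - <<'E'
from plan import *
D=[robot.get_image('scene')[1] for _ in range(6)]
c=cloud('scene',np.median(D,0));w=((c-J)@Rz(JY)).reshape(-1,3)
def face(ax,box,nm):
    q=w[np.all((w>np.array(box)[:,0])&(w<np.array(box)[:,1]),1)]
    o=1-ax;A=np.c_[q[:,o]-q[:,o].mean(),q[:,2]-q[:,2].mean(),np.ones(len(q))];k=np.ones(len(q),bool)
    for _ in range(4):
        s=np.linalg.lstsq(A[k],q[k,ax],rcond=None)[0];r=abs(q[:,ax]-A@s);k=r<.003
    print(nm,len(q),k.sum(),'pos mm %.2f slope %.2f deg tilt %.2f'%(s[2]*1e3,*np.degrees(np.arctan(s[:2]))))
face(0,[(.038,.052),(-.055,-.006),(.015,.1)],'display face x')
face(1,[(.005,.04),(-.068,-.053),(.035,.1)],'slot face y')
face(0,[(-.005,.006),(-.145,-.07),(.005,.025)],'fence X face')
face(1,[(.06,.145),(-.006,.006),(.005,.025)],'fence Y face')
E
```

```text
display face x 219 219 pos mm 43.37 slope -0.24 deg tilt -0.72
slot face y 177 171 pos mm -59.48 slope -0.66 deg tilt 0.09
fence X face 82 82 pos mm -1.51 slope -0.39 deg tilt 1.58
fence Y face 137 135 pos mm 2.47 slope 0.80 deg tilt -1.52
```

```bash
python3 - <<'E'
from plan import *
go(now(),[(*jig(.0205,-.0285,.1005),2),(*jig(.0205,-.0285,.0005),1)])
E
```

```text
t 21.7667 joints [ -8.    9.  -46.5 108.3   7.1  66.1 -69.5] [0.3615 0.3389 0.2533] f [ 0.9 -0.5 -0.6]
[-0.03, 0.52, 0.39, -0.0, 0.0, -0.0]
[-0.02, 0.51, 0.4, -0.0, 0.01, -0.0]
   -> [0.4606 0.3114 0.174 ]
[-0.0, 0.01, 1.0, -0.0, -0.0, -0.0]
   -> [0.4612 0.3114 0.074 ]
```

Request:
step_arm([
  [-0.01,0.15,0.1,0,0,0],
  [-0.02,0.4,0.28,0,0,0],
  [-0.03,0.65,0.48,0,0,0],
  [-0.04,0.87,0.66,0,0,0],
  [-0.05,1,0.77,0,0,0],
])

```text
time: 22.18
ee_pos: [0.4595, 0.3106, 0.1737]
tool_rot: [[0.217, 0.976, -0.006], [0.976, -0.217, -0.006], [-0.008, -0.005, -1.0]]
wrist_force: [0.4, -0.8, -1.5]
opening: 0.0854
grasp_force: 0.0
```

Request:
step_arm([
  [0,0.03,0.02,0,0,0],
  [0,0.03,0.02,0,0,0],
  [0,0.03,0.02,0,0,0],
])

```text
time: 22.43
ee_pos: [0.4597, 0.3127, 0.1753]
tool_rot: [[0.214, 0.977, -0.004], [0.977, -0.214, -0.004], [-0.005, -0.003, -1.0]]
wrist_force: [-1.1, 0.7, -0.1]
opening: 0.0855
grasp_force: 0.0
```

```bash
python3 - <<'E'
from plan import *
go(now(),[(*jig(.0205,-.0285,.0005),1)])
E
```

```text
t 22.4333 joints [ -6.5  19.7 -41.8 106.7  15.1  59.6 -66.8] [0.4597 0.3127 0.1753] f [-1.1  0.7 -0.1]
[-0.01, 0.02, 1.01, -0.0, 0.01, -0.0]
   -> [0.461  0.3108 0.0743]
```

Request:
step_arm([
  [0,0.02,0.2,0,0,0],
  [-0.01,0.02,0.45,0,0,0],
  [-0.01,0.02,0.7,0,0,0],
  [-0.01,0.02,0.88,0,0,0],
  [-0.01,0.02,1,0,0,0],
])

```text
time: 22.85
ee_pos: [0.4607, 0.3106, 0.0744]
tool_rot: [[0.213, 0.977, -0.004], [0.977, -0.213, -0.005], [-0.006, -0.003, -1.0]]
wrist_force: [-0.4, 0.3, 0.8]
opening: 0.0854
grasp_force: 0.0
```

Request:
step_arm([
  [0,0,0,0,0,0],
  [0,0,0,0,0,0],
  [0,0,0,0,0,0],
  [0,0,0,0,0,0],
  [0,0,0,0,0,0],
], hand=1, force=100)

```text
time: 23.27
ee_pos: [0.4623, 0.3112, 0.0771]
tool_rot: [[0.214, 0.977, -0.001], [0.977, -0.214, -0.004], [-0.004, -0.001, -1.0]]
wrist_force: [-4.8, -1.7, 16.3]
opening: 0.0423
grasp_force: 100.8
```

```bash
python3 st.py
```

```text
t 23.2667 joints [ -9.7  26.6 -38.6 111.4  21.7  49.5 -72.1] [0.4623 0.3112 0.0771] f [-4.8 -1.7 16.3]
[[ 0.214  0.977 -0.001]
 [ 0.977 -0.214 -0.004]
 [-0.004 -0.001 -1.   ]]
jig frame [ 0.0218 -0.0283  0.0671] F jig [-4.4 -2.7 16.3]
```

Request:
step_arm([
  [0,0,-0.01,0,0,0],
  [0,0,-0.02,0,0,0],
  [0,0,-0.02,0,0,0],
])

```text
time: 23.52
ee_pos: [0.462, 0.3102, 0.0777]
tool_rot: [[0.215, 0.977, -0.003], [0.977, -0.215, -0.005], [-0.005, -0.002, -1.0]]
wrist_force: [-0.0, 0.5, -3.1]
opening: 0.0421
grasp_force: 101.6
```

Request:
step_arm([
  [0.01,0,0,0,0,0],
  [0.02,0,0,0,0,0],
  [0.02,0,0,0,0,0],
])

```text
time: 23.77
ee_pos: [0.4623, 0.312, 0.0775]
tool_rot: [[0.215, 0.977, -0.003], [0.977, -0.215, -0.006], [-0.006, -0.002, -1.0]]
wrist_force: [-1.8, -5.6, 9.5]
opening: 0.0419
grasp_force: 103.2
```

```bash
python3 st.py
```

```text
t 23.7667 joints [ -9.8  26.7 -38.6 111.2  21.7  49.8 -72.2] [0.4623 0.312  0.0775] f [-1.8 -5.6  9.5]
[[ 0.215  0.977 -0.003]
 [ 0.977 -0.215 -0.006]
 [-0.006 -0.002 -1.   ]]
jig frame [ 0.0216 -0.0276  0.0675] F jig [-0.6 -5.9  9.5]
```

Request:
step_arm([
  [0.01,0,0,0,0,0],
  [0.02,0,0,0,0,0],
  [0.02,0,0,0,0,0],
])

```text
time: 24.02
ee_pos: [0.4627, 0.3135, 0.0777]
tool_rot: [[0.215, 0.977, -0.003], [0.977, -0.215, -0.007], [-0.007, -0.002, -1.0]]
wrist_force: [-6.4, -8.8, 17.2]
opening: 0.0422
grasp_force: 104.1
```

```bash
python3 st.py
```

```text
t 24.0167 joints [-10.   26.8 -38.6 111.1  21.7  49.9 -72.3] [0.4627 0.3135 0.0777] f [-6.4 -8.8 17.2]
[[ 0.215  0.977 -0.003]
 [ 0.977 -0.215 -0.007]
 [-0.007 -0.002 -1.   ]]
jig frame [ 0.0217 -0.0259  0.0677] F jig [-4.3 -9.9 17.2]
```

Request:
step_arm([
  [0,0,-0.01,0,0,0],
  [0,0,-0.01,0,0,0],
])

```text
time: 24.18
ee_pos: [0.4626, 0.3133, 0.0779]
tool_rot: [[0.215, 0.977, -0.004], [0.977, -0.215, -0.006], [-0.007, -0.002, -1.0]]
wrist_force: [-0.2, -5.1, -0.4]
opening: 0.0424
grasp_force: 103.3
```

Request:
step_arm([
  [0.01,0,0,0,0,0],
  [0.02,0,0,0,0,0],
  [0.02,0,0,0,0,0],
])

```text
time: 24.43
ee_pos: [0.4629, 0.3145, 0.078]
tool_rot: [[0.215, 0.977, -0.004], [0.977, -0.215, -0.008], [-0.009, -0.003, -1.0]]
wrist_force: [-3.0, -12.8, 11.7]
opening: 0.0419
grasp_force: 104.7
```

```bash
python3 st.py; python3 - <<'E'
from plan import *
D=[robot.get_image('scene')[1] for _ in range(4)]
w=((cloud('scene',np.median(D,0))-J)@Rz(JY)).reshape(-1,3)
q=w[(w[:,0]>.005)&(w[:,0]<.04)&(w[:,1]>-.066)&(w[:,1]<-.048)&(w[:,2]>.03)&(w[:,2]<.065)];print('slot face',len(q),np.median(q[:,1]))
q=w[(w[:,0]>.038)&(w[:,0]<.052)&(w[:,1]>-.055)&(w[:,1]<-.006)&(w[:,2]>.015)&(w[:,2]<.06)];print('disp face',len(q),np.median(q[:,0]))
E
```

```text
t 24.4333 joints [-10.1  26.9 -38.5 110.9  21.7  50.1 -72.4] [0.4629 0.3145 0.078 ] f [ -3.  -12.8  11.7]
[[ 0.215  0.977 -0.004]
 [ 0.977 -0.215 -0.008]
 [-0.009 -0.003 -1.   ]]
jig frame [ 0.0217 -0.0249  0.068 ] F jig [ -0.2 -13.1  11.7]
slot face 96 -0.05782978948184175
disp face 112 0.044913367846566896
```

Request:
step_arm([
  [0.01,-0.01,-0.01,0,0,0],
  [0.01,-0.02,-0.01,0,0,0],
  [0.01,-0.03,-0.01,0,0,0],
  [0.01,-0.03,-0.01,0,0,0],
])

```text
time: 24.97
ee_pos: [0.4621, 0.3154, 0.0787]
tool_rot: [[0.216, 0.976, -0.002], [0.976, -0.216, -0.008], [-0.008, -0.0, -1.0]]
wrist_force: [9.7, -9.9, -5.0]
opening: 0.0421
grasp_force: 103.3
```

```bash
cat > see.py <<'E'
from plan import *
D=[robot.get_image('scene')[1] for _ in range(4)]
w=((cloud('scene',np.median(D,0))-J)@Rz(JY)).reshape(-1,3)
q=w[(w[:,0]>.005)&(w[:,0]<.04)&(w[:,1]>-.066)&(w[:,1]<-.048)&(w[:,2]>.03)&(w[:,2]<.065)];print('slot face',len(q),np.median(q[:,1]))
q=w[(w[:,0]>.038)&(w[:,0]<.052)&(w[:,1]>-.055)&(w[:,1]<-.006)&(w[:,2]>.015)&(w[:,2]<.06)];print('disp face',len(q),np.median(q[:,0]))
E
python3 st.py; python3 see.py
```

```text
t 24.9667 joints [-10.3  26.7 -38.5 111.   21.8  50.  -72.7] [0.4621 0.3154 0.0787] f [ 9.7 -9.9 -5. ]
[[ 0.216  0.976 -0.002]
 [ 0.976 -0.216 -0.008]
 [-0.008 -0.    -1.   ]]
jig frame [ 0.0207 -0.0242  0.0687] F jig [11.6 -7.6 -5. ]
slot face 96 -0.057649135900293205
disp face 114 0.04427733329201616
```

Request:
step_arm([
  [0,-0.01,0,0,0,0],
  [0.01,-0.02,0.01,0,0,0],
  [0.01,-0.02,0.01,0,0,0],
])

```text
time: 25.42
ee_pos: [0.4618, 0.3162, 0.0784]
tool_rot: [[0.217, 0.976, 0.0], [0.976, -0.217, -0.008], [-0.008, 0.002, -1.0]]
wrist_force: [12.3, -16.5, 6.0]
opening: 0.0418
grasp_force: 104.6
```

```bash
python3 st.py; python3 see.py
```

```text
t 25.4167 joints [-10.4  26.7 -38.5 111.   21.9  49.9 -73. ] [0.4618 0.3162 0.0784] f [ 12.3 -16.5   6. ]
[[ 0.217  0.976  0.   ]
 [ 0.976 -0.217 -0.008]
 [-0.008  0.002 -1.   ]]
jig frame [ 0.0202 -0.0235  0.0684] F jig [ 15.5 -13.5   6. ]
slot face 99 -0.057699988725168794
disp face 113 0.043890035819503743
```

Request:
step_arm([
  [0,0,0,0,0,0],
  [0,0,0,0,0,0],
  [0,0,0,0,0,0],
  [0,0,0,0,0,0],
  [0,0,0,0,0,0],
], hand=-1)

```text
time: 26.03
ee_pos: [0.4583, 0.3195, 0.078]
tool_rot: [[0.214, 0.977, -0.004], [0.977, -0.214, -0.004], [-0.005, -0.003, -1.0]]
wrist_force: [-0.3, -0.0, -0.2]
opening: 0.0857
grasp_force: 0.0
```

```bash
python3 st.py; python3 see.py
```

```text
t 26.0333 joints [-10.5  26.8 -38.7 111.1  21.7  49.8 -72.9] [0.4583 0.3195 0.078 ] f [-0.3 -0.  -0.2]
[[ 0.214  0.977 -0.004]
 [ 0.977 -0.214 -0.004]
 [-0.005 -0.003 -1.   ]]
jig frame [ 0.0161 -0.021   0.068 ] F jig [-0.3 -0.1 -0.2]
slot face 90 -0.06045467939728355
disp face 115 0.04376485350724075
```

Request:
step_arm([
  [0,0,-0.15,0,0,0],
  [0,0,-0.35,0,0,0],
  [0,0,-0.6,0,0,0],
  [0,0,-0.8,0,0,0],
  [0,0,-1,0,0,0],
])

```text
time: 26.65
ee_pos: [0.4588, 0.3197, 0.1791]
tool_rot: [[0.214, 0.977, -0.004], [0.977, -0.214, -0.005], [-0.005, -0.002, -1.0]]
wrist_force: [-0.3, -0.9, -0.1]
opening: 0.0855
grasp_force: 0.0
```

Request:
step_arm([
  [0,-0.25,-0.2,0,0,0],
  [0,-0.5,-0.4,0,0,0],
  [0,-0.75,-0.6,0,0,0],
  [0,-1,-0.8,0,0,0],
  [0,-1,-0.8,0,0,0],
])

```text
time: 27.07
ee_pos: [0.3582, 0.3444, 0.262]
tool_rot: [[0.21, 0.978, 0.0], [0.978, -0.21, -0.002], [-0.002, 0.001, -1.0]]
wrist_force: [0.5, 1.7, -0.2]
opening: 0.0854
grasp_force: 0.0
```

```bash
python3 st.py; python3 see.py; python3 - <<'E'
from plan import *
p,d=robot.get_image('top');w=(cloud('top',d)-J)@Rz(JY)
q=w[(abs(w[...,2]-.11)<.006)&(abs(w[...,0]-.02)<.05)&(abs(w[...,1]+.03)<.06)];print('top',len(q),np.median(q[:,2]),rect(q))
D=[robot.get_image('scene')[1] for _ in range(6)]
w=((cloud('scene',np.median(D,0))-J)@Rz(JY)).reshape(-1,3)
def face(ax,box,nm):
    q=w[np.all((w>np.array(box)[:,0])&(w<np.array(box)[:,1]),1)]
    A=np.c_[q[:,1-ax]-q[:,1-ax].mean(),q[:,2]-q[:,2].mean(),np.ones(len(q))];k=np.ones(len(q),bool)
    for _ in range(4):
        s=np.linalg.lstsq(A[k],q[k,ax],rcond=None)[0];k=abs(q[:,ax]-A@s)<.003
    print(nm,k.sum(),'pos mm %.2f slope %.2f tilt %.2f'%(s[2]*1e3,*np.degrees(np.arctan(s[:2]))))
face(0,[(.038,.052),(-.055,-.006),(.015,.1)],'display x')
face(1,[(.005,.04),(-.066,-.05),(.035,.1)],'slot y')
face(0,[(-.005,.006),(-.145,-.07),(.005,.025)],'fence X')
face(1,[(.06,.145),(-.006,.006),(.005,.025)],'fence Y')
E
```

```text
t 27.0667 joints [ -8.1   8.5 -47.  107.7   6.9  66.7 -69.7] [0.3582 0.3444 0.262 ] f [ 0.5  1.7 -0.2]
[[ 0.21   0.978  0.   ]
 [ 0.978 -0.21  -0.002]
 [-0.002  0.001 -1.   ]]
jig frame [-0.087  -0.0181  0.252 ] F jig [ 0.1  1.8 -0.2]
slot face 94 -0.06028776917937026
disp face 116 0.043818708240602966
top 407 0.10905456027178163 (array([ 21.3, -31.5]), array([42.7, 61. ]), 0.7)
display x 226 pos mm 43.39 slope -0.01 tilt -0.45
slot y 181 pos mm -60.23 slope 1.76 tilt 0.60
fence X 85 pos mm -1.56 slope -0.16 tilt 0.57
fence Y 130 pos mm 2.21 slope 0.48 tilt 2.27
```

After release the socket-side gap is about 2 mm, because the module leaned while it was gripped high. I'll push low on the slotted side with closed, tilted fingers instead.

```bash
python3 - <<'E'
from plan import *
def jp(x,y,z): return J+Rz(JY)@np.array([x,y,z])
T=tool(Rz(JY))@Ro.from_euler('y',35,degrees=True).as_matrix();print(T.round(2))
go(now(),[(jp(.023,-.13,.16),T,3),(jp(.023,-.11,.014),T,2)])
E
```

```text
[[ 0.17  0.98  0.12]
 [ 0.8  -0.21  0.56]
 [ 0.57  0.   -0.82]]
t 27.6167 joints [ -8.    9.  -46.7 107.8   7.1  66.6 -69.6] [0.3616 0.3413 0.2578] f [ 1.  -0.6  1.5]
[-0.36, 0.35, 0.29, -0.0, 0.26, -0.0]
[-0.42, 0.36, 0.22, -0.0, 0.26, -0.0]
[-0.45, 0.35, 0.12, -0.0, 0.27, -0.0]
   -> [0.4413 0.2114 0.1702]
[-0.34, 0.0, 0.66, -0.0, -0.0, -0.0]
[-0.34, 0.01, 0.65, -0.0, -0.0, -0.0]
   -> [0.4461 0.2308 0.0239]
```

Request:
step_arm([
  [-0.07,0.07,0.06,0,0.05,0],
  [-0.14,0.14,0.12,0,0.1,0],
  [-0.22,0.21,0.17,0,0.16,0],
  [-0.29,0.28,0.23,0,0.21,0],
  [-0.36,0.35,0.29,0,0.26,0],
], hand=1, force=40)

```text
time: 28.03
ee_pos: [0.3883, 0.298, 0.2291]
tool_rot: [[0.211, 0.977, 0.041], [0.957, -0.215, 0.195], [0.199, -0.002, -0.98]]
wrist_force: [0.3, 0.6, 0.6]
opening: 0.0256
grasp_force: 0.0
```

Request:
step_arm([
  [-0.08,0.07,0.04,0,0.05,0],
  [-0.17,0.14,0.09,0,0.1,0],
  [-0.25,0.22,0.13,0,0.16,0],
  [-0.34,0.29,0.18,0,0.21,0],
  [-0.42,0.36,0.22,0,0.26,0],
])

```text
time: 28.45
ee_pos: [0.4155, 0.2541, 0.1991]
tool_rot: [[0.199, 0.977, 0.083], [0.898, -0.215, 0.385], [0.394, -0.002, -0.919]]
wrist_force: [-0.5, 1.0, -0.4]
opening: -0.0001
grasp_force: 0.0
```

Request:
step_arm([
  [-0.1,0.08,0.03,0,0.06,0],
  [-0.22,0.17,0.06,0,0.13,0],
  [-0.34,0.26,0.09,0,0.2,0],
  [-0.45,0.35,0.12,0,0.27,0],
  [-0.45,0.35,0.12,0,0.27,0],
])

```text
time: 28.87
ee_pos: [0.4418, 0.2082, 0.1685]
tool_rot: [[0.181, 0.976, 0.123], [0.795, -0.219, 0.566], [0.579, -0.004, -0.815]]
wrist_force: [-0.1, -1.2, -0.5]
opening: 0.0003
grasp_force: 0.0
```

```bash
python3 - <<'E'
from plan import *
def jp(x,y,z): return J+Rz(JY)@np.array([x,y,z])
T=tool(Rz(JY))@Ro.from_euler('y',35,degrees=True).as_matrix()
s=now();print((Rz(JY).T@(s[0]-J)).round(4));print(robot.get_obs()['opening'])
go(s,[(jp(.023,-.11,.014),T,2),(jp(.023,-.075,.014),T,1),(jp(.023,-.065,.014),T,1)])
E
```

```text
t 28.8667 joints [ 24.5   8.6 -35.5 129.8 -47.4  38.7  13.9] [0.4418 0.2082 0.1685] f [-0.1 -1.2 -0.5]
[ 0.0237 -0.1333  0.1585]
0.00032851810770824497
[-0.32, -0.0, 0.66, -0.0, -0.0, -0.0]
[-0.33, -0.0, 0.65, -0.0, -0.01, -0.01]
   -> [0.4462 0.2306 0.024 ]
[0.29, -0.0, 0.2, -0.0, 0.0, 0.0]
   -> [0.4536 0.2651 0.0242]
[0.08, -0.0, 0.06, -0.0, 0.0, 0.0]
   -> [0.4558 0.2748 0.0239]
```

Request:
step_arm([
  [-0.06,0,0.13,0,0,0],
  [-0.13,0,0.26,0,0,0],
  [-0.19,0,0.4,0,0,0],
  [-0.26,0,0.53,0,0,0],
  [-0.32,0,0.66,0,0,0],
])

```text
time: 29.28
ee_pos: [0.4437, 0.2236, 0.0977]
tool_rot: [[0.177, 0.977, 0.122], [0.798, -0.214, 0.564], [0.577, -0.003, -0.817]]
wrist_force: [1.3, 0.4, -0.6]
opening: -0.0002
grasp_force: 0.0
```

Request:
step_arm([
  [-0.06,0,0.13,0,0,0],
  [-0.13,0,0.26,0,0,0],
  [-0.19,0,0.39,0,0,0],
  [-0.26,0,0.52,0,0,0],
  [-0.32,0,0.63,0,0,0],
])

```text
time: 29.7
ee_pos: [0.4458, 0.2339, 0.0277]
tool_rot: [[0.177, 0.977, 0.121], [0.798, -0.214, 0.564], [0.577, -0.003, -0.817]]
wrist_force: [1.3, -0.0, -0.3]
opening: -0.0002
grasp_force: 0.0
```

```bash
python3 - <<'E'
from plan import *
def jp(x,y,z): return J+Rz(JY)@np.array([x,y,z])
s=now();print(s[1].round(3),(Rz(JY).T@(s[0]-J)).round(4))
go(s,[(jp(.023,-.073,.014),s[1],1),(jp(.023,-.065,.014),s[1],1)])
E
```

```text
t 29.7 joints [ 24.9  29.5 -43.4 133.6 -54.6  14.8  27.8] [0.4458 0.2339 0.0277] f [ 1.3 -0.  -0.3]
[[ 0.177  0.977  0.121]
 [ 0.798 -0.214  0.564]
 [ 0.577 -0.003 -0.817]] [ 0.0221 -0.1074  0.0177]
[0.26, 0.01, 0.23, 0.0, 0.0, 0.0]
   -> [0.4541 0.2674 0.0239]
[0.06, -0.0, 0.04, 0.0, 0.0, 0.0]
   -> [0.4557 0.2744 0.0241]
```

Request:
step_arm([
  [0.05,0,0.03,0,0,0],
  [0.1,0,0.07,0,0,0],
  [0.16,0,0.11,0,0,0],
  [0.2,0,0.15,0,0,0],
  [0.24,0,0.17,0,0,0],
])

```text
time: 30.12
ee_pos: [0.4524, 0.2631, 0.0289]
tool_rot: [[0.175, 0.977, 0.122], [0.798, -0.214, 0.564], [0.577, -0.001, -0.817]]
wrist_force: [0.5, -0.8, 0.8]
opening: -0.0
grasp_force: 0.0
```

Request:
step_arm([
  [0.02,0,0.01,0,0,0],
  [0.03,0,0.02,0,0,0],
  [0.05,0,0.03,0,0,0],
  [0.05,0,0.03,0,0,0],
])

```text
time: 30.45
ee_pos: [0.4533, 0.2679, 0.0289]
tool_rot: [[0.176, 0.977, 0.122], [0.798, -0.214, 0.564], [0.577, -0.002, -0.817]]
wrist_force: [-0.2, -0.7, -0.4]
opening: 0.0001
grasp_force: 0.0
```

```bash
python3 st.py; python3 see.py
```

```text
t 30.45 joints [ 20.5  30.1 -43.7 132.2 -55.2  12.6  24.6] [0.4533 0.2679 0.0289] f [-0.2 -0.7 -0.4]
[[ 0.176  0.977  0.122]
 [ 0.798 -0.214  0.564]
 [ 0.577 -0.002 -0.817]]
jig frame [ 0.0223 -0.0725  0.0189] F jig [-0.  -0.7 -0.4]
slot face 46 -0.05986150864001809
disp face 111 0.04382976303961022
```

Request:
step_arm([
  [0.01,0,0.01,0,0,0],
  [0.02,0,0.02,0,0,0],
  [0.03,0,0.02,0,0,0],
])

```text
time: 30.9
ee_pos: [0.454, 0.2713, 0.0287]
tool_rot: [[0.177, 0.977, 0.122], [0.797, -0.215, 0.564], [0.577, -0.003, -0.817]]
wrist_force: [0.3, 0.4, -0.0]
opening: 0.0003
grasp_force: 0.0
```

Request:
step_arm([
  [0.01,0,0.01,0,0,0],
  [0.02,0,0.01,0,0,0],
  [0.02,0,0.01,0,0,0],
])

```text
time: 31.15
ee_pos: [0.4545, 0.2736, 0.0292]
tool_rot: [[0.176, 0.977, 0.122], [0.797, -0.214, 0.564], [0.577, -0.002, -0.817]]
wrist_force: [0.1, -0.3, 0.5]
opening: 0.0
grasp_force: 0.0
```

```bash
python3 st.py; python3 see.py
```

```text
t 31.15 joints [ 19.7  30.2 -43.6 132.  -55.3  12.4  24.1] [0.4545 0.2736 0.0292] f [ 0.1 -0.3  0.5]
[[ 0.176  0.977  0.122]
 [ 0.797 -0.214  0.564]
 [ 0.577 -0.002 -0.817]]
jig frame [ 0.0222 -0.0667  0.0192] F jig [ 0.2 -0.3  0.5]
slot face 25 -0.0601890008307641
disp face 119 0.04363876198267908
```

Request:
step_arm([
  [0.01,0,0.01,0,0,0],
  [0.02,0,0.01,0,0,0],
  [0.02,0,0.01,0,0,0],
])

```text
time: 31.6
ee_pos: [0.455, 0.2757, 0.0296]
tool_rot: [[0.177, 0.977, 0.122], [0.797, -0.214, 0.564], [0.577, -0.003, -0.817]]
wrist_force: [0.1, 0.1, 0.1]
opening: -0.0002
grasp_force: 0.0
```

Request:
step_arm([
  [0.01,0,0.01,0,0,0],
  [0.02,0,0.01,0,0,0],
  [0.02,0,0.01,0,0,0],
])

```text
time: 31.85
ee_pos: [0.4555, 0.2779, 0.0299]
tool_rot: [[0.176, 0.977, 0.122], [0.797, -0.214, 0.564], [0.577, -0.002, -0.817]]
wrist_force: [-0.1, 0.8, -1.0]
opening: -0.0002
grasp_force: 0.0
```

```bash
python3 st.py; python3 see.py
```

```text
t 31.85 joints [ 19.   30.1 -43.5 131.8 -55.3  12.2  23.6] [0.4555 0.2779 0.0299] f [-0.1  0.8 -1. ]
[[ 0.176  0.977  0.122]
 [ 0.797 -0.214  0.564]
 [ 0.577 -0.002 -0.817]]
jig frame [ 0.0222 -0.0623  0.0199] F jig [-0.3  0.7 -1. ]
slot face 18 -0.05978826324706024
disp face 120 0.043485011878278385
```

```bash
cat > topm.py <<'E'
from plan import *
for n in('top','scene'):
    D=[robot.get_image(n)[1] for _ in range(3)]
    w=(cloud(n,np.median(D,0))-J)@Rz(JY)
    q=w[(abs(w[...,2]-.11)<.005)&(w[...,0]>-.01)&(w[...,0]<.05)&(w[...,1]<.01)&(w[...,1]>-.075)];print(n,'top',len(q),np.median(q[:,2]).round(4),'mean',(q.mean(0)*1e3).round(2),rect(q))
E
python3 topm.py
```

```text
top top 408 0.1093 mean [ 20.89 -31.51 109.32] (array([ 21.2, -31.5]), array([42.6, 61.4]), 0.8)
scene top 214 0.1093 mean [ 23.28 -33.1  109.27] (array([ 22.5, -30.9]), array([65.9, 47.2]), 90.0)
```

Request:
step_arm([
  [0.01,0,0.01,0,0,0],
  [0.02,0,0.01,0,0,0],
  [0.02,0,0.01,0,0,0],
])

```text
time: 32.6
ee_pos: [0.4559, 0.2801, 0.0303]
tool_rot: [[0.176, 0.977, 0.122], [0.797, -0.214, 0.564], [0.577, -0.003, -0.817]]
wrist_force: [0.4, -0.2, -0.4]
opening: 0.0001
grasp_force: 0.0
```

```bash
python3 st.py;python3 topm.py
```

```text
t 32.6 joints [ 18.7  30.1 -43.4 131.7 -55.4  12.2  23.4] [0.4559 0.2801 0.0303] f [ 0.4 -0.2 -0.4]
[[ 0.176  0.977  0.122]
 [ 0.797 -0.214  0.564]
 [ 0.577 -0.003 -0.817]]
jig frame [ 0.0222 -0.06    0.0203] F jig [ 0.4 -0.1 -0.4]
top top 404 0.1093 mean [ 20.8  -31.37 109.38] (array([ 21.2, -31.3]), array([42.7, 60.4]), 0.8)
scene top 212 0.1096 mean [ 22.93 -33.38 109.4 ] (array([ 22.2, -31.8]), array([62.4, 47.2]), 90.0)
```

Request:
step_arm([
  [0.01,0,0.01,0,0,0],
  [0.02,0,0.01,0,0,0],
  [0.02,0,0.01,0,0,0],
])

```text
time: 33.15
ee_pos: [0.4565, 0.2823, 0.0306]
tool_rot: [[0.176, 0.977, 0.122], [0.797, -0.214, 0.564], [0.577, -0.002, -0.817]]
wrist_force: [0.7, 0.3, -0.2]
opening: 0.0001
grasp_force: 0.0
```

```bash
python3 st.py;python3 topm.py
```

```text
t 33.15 joints [ 18.4  30.1 -43.4 131.6 -55.4  12.1  23.2] [0.4565 0.2823 0.0306] f [ 0.7  0.3 -0.2]
[[ 0.176  0.977  0.122]
 [ 0.797 -0.214  0.564]
 [ 0.577 -0.002 -0.817]]
jig frame [ 0.0223 -0.0578  0.0206] F jig [ 0.6  0.4 -0.2]
top top 407 0.1093 mean [ 20.96 -31.49 109.35] (array([ 21.2, -31.6]), array([42.6, 60.5]), 0.8)
scene top 206 0.1095 mean [ 22.65 -33.27 109.38] (array([ 21.8, -32.5]), array([62.1, 47.3]), 89.3)
```

Request:
step_arm([
  [0.01,0,0.01,0,0,0],
  [0.02,0,0.01,0,0,0],
  [0.02,0,0.01,0,0,0],
])

```text
time: 33.7
ee_pos: [0.4569, 0.2844, 0.0309]
tool_rot: [[0.176, 0.977, 0.122], [0.797, -0.214, 0.564], [0.577, -0.002, -0.817]]
wrist_force: [-0.7, -0.2, 0.0]
opening: 0.0
grasp_force: 0.0
```

```bash
python3 st.py;python3 topm.py
```

```text
t 33.7 joints [ 18.   30.1 -43.3 131.5 -55.4  12.   23. ] [0.4569 0.2844 0.0309] f [-0.7 -0.2  0. ]
[[ 0.176  0.977  0.122]
 [ 0.797 -0.214  0.564]
 [ 0.577 -0.002 -0.817]]
jig frame [ 0.0223 -0.0556  0.0209] F jig [-0.6 -0.3  0. ]
top top 406 0.1092 mean [ 20.89 -31.45 109.27] (array([ 21.2, -31.1]), array([42.6, 61.1]), 0.9)
scene top 209 0.1092 mean [ 23.02 -32.7  109.22] (array([ 23. , -30.9]), array([66.5, 47.2]), 90.0)
```

Request:
step_arm([
  [0.01,0,0.01,0,0,0],
  [0.02,0,0.01,0,0,0],
  [0.02,0,0.01,0,0,0],
])

```text
time: 34.25
ee_pos: [0.4574, 0.2866, 0.0313]
tool_rot: [[0.176, 0.977, 0.122], [0.797, -0.214, 0.564], [0.577, -0.002, -0.817]]
wrist_force: [0.2, 0.1, -0.2]
opening: 0.0001
grasp_force: 0.0
```

Request:
step_arm([
  [0.01,0,0.01,0,0,0],
  [0.02,0,0.01,0,0,0],
  [0.02,0,0.01,0,0,0],
])

```text
time: 34.5
ee_pos: [0.4579, 0.2888, 0.0316]
tool_rot: [[0.176, 0.977, 0.122], [0.797, -0.214, 0.564], [0.577, -0.002, -0.817]]
wrist_force: [-0.4, -0.3, 0.5]
opening: 0.0001
grasp_force: 0.0
```

```bash
python3 st.py;python3 topm.py; python3 - <<'E'
from plan import *
D=np.median([robot.get_image('scene')[1] for _ in range(3)],0)
w=((cloud('scene',D)-J)@Rz(JY)).reshape(-1,3)
# what lies in front of the slot face, per height
for z in np.arange(.005,.1,.01):
    q=w[(w[:,0]>.004)&(w[:,0]<.044)&(w[:,1]<-.045)&(w[:,1]>-.13)&(abs(w[:,2]-z)<.005)]
    if len(q):print(z.round(3),len(q),np.percentile(q[:,1],[5,50,95]).round(4),np.percentile(q[:,0],[5,95]).round(4))
E
```

```text
t 34.5 joints [ 17.4  30.1 -43.2 131.2 -55.5  11.9  22.6] [0.4579 0.2888 0.0316] f [-0.4 -0.3  0.5]
[[ 0.176  0.977  0.122]
 [ 0.797 -0.214  0.564]
 [ 0.577 -0.002 -0.817]]
jig frame [ 0.0223 -0.0512  0.0216] F jig [-0.3 -0.4  0.5]
top top 405 0.1094 mean [ 20.81 -31.31 109.36] (array([ 21.2, -31.2]), array([42.6, 60.8]), 0.7)
scene top 204 0.1095 mean [ 22.93 -33.32 109.46] (array([ 21.9, -31.5]), array([48. , 62.9]), 1.5)
0.005 96 [-0.1206 -0.0792 -0.0549] [0.0058 0.0428]
0.015 30 [-0.0625 -0.0607 -0.0504] [0.0077 0.0421]
0.025 29 [-0.063  -0.0609 -0.0526] [0.0108 0.0433]
0.035 16 [-0.0632 -0.0599 -0.0518] [0.0258 0.0428]
0.045 16 [-0.0828 -0.061  -0.0476] [0.0261 0.0437]
0.055 15 [-0.0885 -0.0615 -0.0464] [0.0198 0.0434]
0.065 7 [-0.0973 -0.093  -0.0609] [0.0195 0.0402]
0.075 18 [-0.107  -0.0604 -0.0525] [0.0167 0.0423]
0.085 35 [-0.1092 -0.0603 -0.0562] [0.0114 0.0416]
0.095 48 [-0.1253 -0.0604 -0.0515] [0.0091 0.0434]
```

Request:
step_arm([
  [0.01,0,0.01,0,0,0],
  [0.02,0,0.02,0,0,0],
  [0.02,0,0.02,0,0,0],
])

```text
time: 35.2
ee_pos: [0.4586, 0.2913, 0.031]
tool_rot: [[0.177, 0.977, 0.122], [0.798, -0.215, 0.564], [0.577, -0.002, -0.817]]
wrist_force: [-0.4, -2.7, 1.5]
opening: -0.0
grasp_force: 1.2
```

Request:
step_arm([
  [0.01,0,0.01,0,0,0],
  [0.02,0,0.02,0,0,0],
  [0.02,0,0.02,0,0,0],
])

```text
time: 35.45
ee_pos: [0.459, 0.2924, 0.0298]
tool_rot: [[0.178, 0.976, 0.123], [0.798, -0.216, 0.562], [0.575, -0.002, -0.818]]
wrist_force: [-4.5, -17.1, 8.1]
opening: 0.0
grasp_force: 8.5
```

```bash
python3 st.py;python3 topm.py
```

```text
t 35.45 joints [ 16.7  30.3 -43.  131.1 -55.6  11.4  22.2] [0.459  0.2924 0.0298] f [ -4.5 -17.1   8.1]
[[ 0.178  0.976  0.123]
 [ 0.798 -0.216  0.562]
 [ 0.575 -0.002 -0.818]]
jig frame [ 0.0227 -0.0474  0.0198] F jig [ -0.8 -17.6   8.1]
top top 408 0.1094 mean [ 20.75 -29.67 109.35] (array([ 21.2, -29.8]), array([42.7, 61.8]), 0.7)
scene top 207 0.1092 mean [ 23.44 -30.75 109.15] (array([ 22., -29.]), array([63. , 45.9]), 86.7)
```

The module moved 1.7 mm and now meets a firm 17 N, so it is flush with the socket-side fence. I back away.

Request:
step_arm([
  [-0.04,0,-0.03,0,0,0],
  [-0.1,0,-0.08,0,0,0],
  [-0.2,0,-0.14,0,0,0],
  [-0.33,0,-0.23,0,0,0],
  [-0.45,0,-0.32,0,0,0],
])

```text
time: 36.17
ee_pos: [0.4466, 0.2394, 0.0307]
tool_rot: [[0.176, 0.977, 0.121], [0.797, -0.214, 0.564], [0.577, -0.003, -0.817]]
wrist_force: [0.3, -0.7, 0.7]
opening: 0.0002
grasp_force: 0.0
```

Request:
step_arm([
  [0,0,-0.2,0,0,0],
  [0,0,-0.4,0,0,0],
  [0,0,-0.6,0,0,0],
  [0,0,-0.8,0,0,0],
  [0,0,-0.8,0,0,0],
])

```text
time: 36.58
ee_pos: [0.4383, 0.1929, 0.0981]
tool_rot: [[0.176, 0.976, 0.125], [0.798, -0.216, 0.562], [0.576, 0.001, -0.817]]
wrist_force: [1.1, 0.7, 1.0]
opening: -0.0
grasp_force: 0.0
```

```bash
python3 st.py;python3 topm.py;python3 - <<'E'
from plan import *
D=[robot.get_image('scene')[1] for _ in range(5)]
w=((cloud('scene',np.median(D,0))-J)@Rz(JY)).reshape(-1,3)
def face(ax,box,nm):
    q=w[np.all((w>np.array(box)[:,0])&(w<np.array(box)[:,1]),1)]
    A=np.c_[q[:,1-ax]-q[:,1-ax].mean(),q[:,2]-q[:,2].mean(),np.ones(len(q))];k=np.ones(len(q),bool)
    for _ in range(4):
        s=np.linalg.lstsq(A[k],q[k,ax],rcond=None)[0];k=abs(q[:,ax]-A@s)<.003
    print(nm,k.sum(),'pos mm %.2f slope %.2f tilt %.2f'%(s[2]*1e3,*np.degrees(np.arctan(s[:2]))))
face(0,[(.038,.052),(-.055,-.006),(.015,.1)],'display x')
face(1,[(.005,.04),(-.066,-.05),(.035,.1)],'slot y')
face(0,[(-.005,.006),(-.145,-.07),(.005,.025)],'fence X')
face(1,[(.06,.145),(-.006,.006),(.005,.025)],'fence Y')
E
```

```text
t 36.5833 joints [ 28.   17.3 -39.  133.1 -49.9  29.   22.5] [0.4383 0.1929 0.0981] f [1.1 0.7 1. ]
[[ 0.176  0.976  0.125]
 [ 0.798 -0.216  0.562]
 [ 0.576  0.001 -0.817]]
jig frame [ 0.0235 -0.149   0.0881] F jig [0.9 1.  1. ]
top top 402 0.1093 mean [ 20.85 -29.66 109.3 ] (array([ 21.1, -29.3]), array([42.6, 60.7]), 0.8)
scene top 207 0.1095 mean [ 22.98 -31.19 109.45] (array([ 21.9, -28.3]), array([46.6, 63.9]), 3.7)
display x 228 pos mm 43.49 slope 0.30 tilt -0.88
slot y 174 pos mm -58.71 slope 0.92 tilt 0.31
fence X 80 pos mm -1.43 slope -0.32 tilt -0.48
fence Y 125 pos mm 2.38 slope 0.33 tilt 0.48
```

```bash
python3 -c "
from bench import robot
print(robot.finish_job())"
```

```text
the job is handed in; nothing more can be done
None
```

I showed the module's socket, display and slotted sides in turn at the camera's focus, then left it upright in the jig corner, back gap about 0 mm and socket-side gap about 1 mm as measured; the job is handed in, but no verdict came back.

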